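Set up the soldering corner: swap blocks, queue the job tins, wind the timer

TASK

Get the jeweller's soldering corner ready for a run: take the steel bench block off the stand and lay it in the middle of its rubber pad, then lay the soldering block flat, centred and in line on the stand's narrow bar, and put every job tin, lid up and lengthwise, into the top of the sloped feed lane so that they slide down and queue against the stop without gaps. Only when all of that is in place, wind the timer's key clockwise until it is fully wound. Leave the jar and the hammer alone.

Things in the scene. Friction and masses are not known exactly. Their poses are not given: they have to be found in the camera images.
- lane: the whole feed lane, a sloped steel trough on legs, fixed to the bench, position and heading vary. Origin: on the bench below the low end. Floor height 16 mm at the stop, about 104 mm at the top end. Polished floor (friction about 0.11): tins slide down by themselves.
- track: the lane's trough, 420 mm long, sloping 0.21 rad. Origin: on its floor, mid-width, at the inner face of the stop at the low end; x along the floor uphill, y across, z out of the floor. 64 mm wide inside, walls 10 mm above the floor; over the top 110 mm (x from 310 mm) they flare out to 92 mm. The stop stands 24 mm high.
- entry (a point): a point on the trough floor, mid-width, 360 mm uphill from the stop: where the middle of a tin can be set down, even with three tins already queued. Axes as the track's.
- tin1: a closed aluminium job tin, a box 76 x 56 x 46 mm (x, y, z), 0.2 kg, with a paper patch on the lid. Origin: centre of its underside; z up through the lid, x along its length. Stands on the bench on the robot's left. From two to four such tins are there.
- tin2: another job tin, the same
- tin3: another job tin, the same
- tin4: another job tin, the same
- block: an off-white soldering block 120 x 60 x 32 mm (x, y, z), 0.3 kg, with a grid of small dimples on top. Origin: centre of its underside; x along its length, z up. Starts flat on the bench.
- stand: the soldering stand, fixed to the bench: a 110 x 80 x 6 mm foot, two posts and a narrow steel bar on top, 110 mm long (along its x), 34 mm wide (along its y), 8 mm thick, top face 50 mm above the bench. Origin: centre of its underside.
- bench_block: a plain bright steel bench block 70 x 56 x 22 mm (x, y, z), 0.67 kg. Origin: centre of its underside; x along its length. At the start it lies on the stand's bar, lengthwise.
- bench_mid (a point): the middle of the steel bench block; axes as the block's (either large face may be up)
- block_mid (a point): the middle of the soldering block; axes as the block's (either large face may be up)
- pad_top (a point): centre of the top face of the black rubber pad, 100 x 84 mm, 4 mm thick, lying on the bench (x along its length, z up); fixed
- stand_top (a point): centre of the top face of the stand's bar; axes as the stand's
- timer: a grey wind-up bench timer, fixed: a case 80 x 90 x 58 mm with a dial on one side and a wing key standing on top. Origin: centre of its underside, below the key's axis.
- key (a joint): how far the timer's key has been turned, clockwise seen from above, in rad: 0 unwound, 5.5 fully wound, where it meets a stop. Starts between 0 and 0.6. It turns against a spring (0.07 N m rising to 0.12 N m) and stays where it is let go.
- key_grip (a point): centre of the key's wing, on the vertical turning axis, 102 mm above the bench. The wing is an upright plate 52 mm long (along this point's x), 8 mm thick (along y) and 28 mm tall (88 to 116 mm above the bench), 30 mm clear of the case. The axes turn with the key.
- flux_jar: bystander: a small jar, 52 mm across and 75 mm tall
- hammer: bystander: a hammer lying on the far side of the bench
Not all that is in view belongs to the job. Several things have the shape of the timer; the one meant has the colours described above. Leave any green look-alike of the block alone.

How it is judged:
By the outcome, as a careful person would: the job done as asked, in the order asked, and still so for the second after the job is handed in, with the robot touching nothing.
Of tin1, tin2, tin3, tin4 only 2 to 4 are there at a start; the rules pass over those that are not, and their reading is None.
At some moment in a run one of tin1, tin2, tin3, tin4 may be knocked a few centimetres aside while the robot is not near it.
Once in a run the grip may slacken for a moment while it holds something.
It also fails if it takes over 210 s, if anything falls off the work surface, if the arm or the gripper's body presses on something with over 40 N, if the wrist force passes 120 N, or if a joint passes its speed limit or range.

ROBOT

A 6-joint arm with a two-finger parallel gripper is mounted at the origin on the work surface. World frame = base frame: x ahead of the robot, y to its left, z up, the work surface at z = 0. Lengths are in m, angles in rad, forces in N, time in s.
With the tool pointing down it reaches from about 0.275 to 1 m from the base axis. Payload 8.4 kg.
Tool frame: the origin (TCP) lies midway between the tips of the shut fingers; the grasp point (between the pads) lies hold_point_z behind it (hold_point_z is the distance from the TCP to the grasp point, in m); z points along the fingers, y is the line along which they close (so a half turn about z gives the same grasp; the last joint's range is limited). The gripper opens to 85 mm and grips with 20 to 120 N. Pads are 22 mm wide; open, the fingers measure 114 mm over their backs; the gripper's body (76 mm by 85 mm) begins 54 mm behind the grasp point. The pads swing forward as they close: fully open they stand 13 mm farther back than shut.
Start: joints at [1.202, 0.353, 1.633, -0, 1.155, -0.002], TCP at [0.224, 0.583, 0.209] pointing down, gripper open.
Joint ranges: [-2.63, 2.63], [-0.92, 2.1], [0.06, 2.66], [-1.3, 4.44], [0, 2.69], [-3.02, 3.02]. Speed limits (rad/s): [2.22, 2.22, 2.79, 3.14, 3.14, 3.14].

INTERFACE

Orientations are given as a 3x3 rotation matrix whose columns are the frame's x, y, z axes.
In Python, from station import * gives the robot as it stands. The module is installed in compiled form; this text tells all that it offers.
- The arm moves only by the tool move_arm, never from a script. Its argument "commands" is a list of rows, each an object with "angular": the turn, a rotation vector about the tool's x, y, z in units of 5 degrees (1.0 is 5 degrees), a list of three; "delta_pos": the shift along the tool's x, y, z in units of 40 mm (1.0 is 40 mm), a list of three; "fingers": the gripper command: -1 is fully open, 1 is shut, values between are in proportion. In form: [{"angular": [rx, ry, rz], "delta_pos": [x, y, z], "fingers": fingers}, ...]. A call has 1 to 10 rows; each row is the pose to reach, as a shift and turn from the pose commanded when the call began, along the tool's axes at that moment; what a row does not reach only later rows make up. A row lasts 1/12 s, in which the tool goes at most 41.7 mm and 7.16 degrees, less where a joint would pass 70% of its speed; a pose out of reach is approached as far as the arm can. A call with a gripper value outside its range is refused whole. The fingers move at their own pace and stop on an object; "force" is the grip in N (left out, the last holds). Time passes only in rows, so rows that repeat a pose let the fingers close. It gives the time, the measured TCP pose, the force, the opening and the grip force at its end, in the units of the state.
- sense(): the state, without advancing time (a new reading comes with each control period).
- grab_frame(name): name is "scene" or "top"; returns a dict with "frame" (400x640x3 uint8, red, green, blue), "fx", "fy", "cx", "cy" (pixels), "origin" and "rotation" of the camera in the world. Camera axes: x right, y down, z forward; pixel columns grow to the right and rows downward; lengths in m; the calibration is good to about 2 mm. A picture is of the moment at which its call begins. There is no depth.
- job_done(): hands the job in; it is judged then, once.
The state is a dict: "time": time; "joints": joint angles; "joint_velocities": joint speeds; "joint_torque": joint torques, N m; "eef_pos": TCP position; "orientation": TCP orientation; "wrist_force": force on the tool from outside, world axes, zero at the start; "ft_torque": the same for the moment, N m; "grip_width": finger opening in m; "grip_force": force on a finger pad.
Only numpy, scipy, OpenCV 4.12 (cv2) and the standard library are available. Lean on these libraries where they do the work, as an engineer would, in place of code of your own. Each camera call takes 0.05 s, during which the arm holds its last target. There are 200 camera calls.

## Working session

There is one attempt and no reset: what is moved stays moved. The work goes in short steps, Python scripts to look and compute and a tool call to move; the robot and the scene stay as the last step left them, time stands still between calls to the robot, and variables do not carry over. Pictures are saved under pics/ and viewed, at most 14 in all, crops included, and the job is handed in when it is done.

Besides the shell and the picture viewer there is one more tool, called after ">>>" in YAML: its name, and indented under it one key for each argument. move_arm: Moves the arm, as the interface text tells. Its arguments: {"type":"object","properties":{"commands":{"type":"array","items":{"type":"object","properties":{"angular":{"type":"array","items":{"type":"number"}},"delta_pos":{"type":"array","items":{"type":"number"}},"fingers":{"type":"number"}}}},"force":{"type":"number"}},"required":["commands"]}

```bash
mkdir -p pics; ls; python3 - <<'E'
from station import *
import cv2,numpy as np
s=sense();print({k:np.round(v,3).tolist() for k,v in s.items()})
for n in("scene","top"):
    g=grab_frame(n);np.save(n+"0.npy",g,allow_pickle=True)
    cv2.imwrite(f"pics/{n}0.png",g["frame"][:,:,::-1]);print(n,g["fx"],g["fy"],g["cx"],g["cy"],np.round(g["origin"],3),np.round(g["rotation"],3).tolist())
E
```

```text
pics
{'time': 0.0, 'joints': [1.202, 0.354, 1.634, -0.0, 1.155, -0.002], 'joint_velocities': [0.0, 0.0, -0.001, -0.002, -0.0, -0.0], 'joint_torque': [-0.004, -60.526, -34.206, -0.0, 0.009, -0.0], 'eef_pos': [0.224, 0.583, 0.209], 'orientation': [[-0.933, 0.359, -0.0], [0.359, 0.933, -0.001], [-0.0, -0.001, -1.0]], 'wrist_force': [-0.189, -0.37, 0.348], 'ft_torque': [-0.042, -0.01, -0.013], 'grip_force': 0.0, 'grip_width': 0.085}
scene 370.3639272521545 370.3639272521545 326.4135514641334 201.29215094697463 [ 1.531 -0.304  0.794] [[0.287, 0.53, -0.798], [0.958, -0.174, 0.229], [-0.017, -0.83, -0.557]]
top 461.8385774441817 461.8385774441817 321.73329790727234 201.6634353221537 [ 0.363 -0.036  1.537] [[-0.003, -0.994, 0.114], [-1.0, 0.003, 0.004], [-0.005, -0.114, -0.994]]
```

View pics/scene0.png

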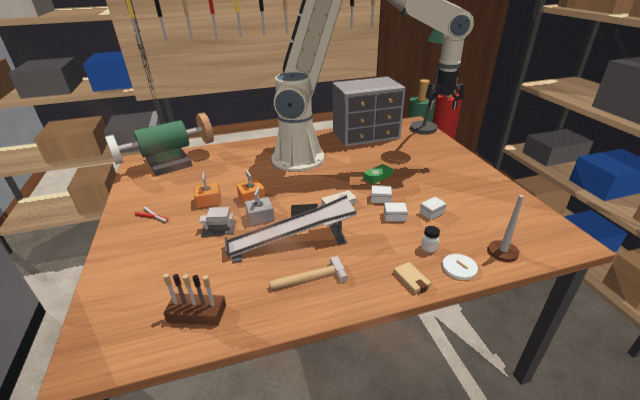

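View pics/top0.png

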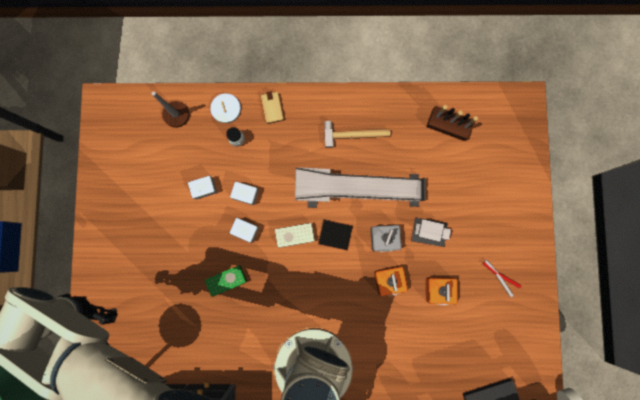

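```bash
python3 - <<'E'
import cv2,numpy as np
t=np.load("top0.npy",allow_pickle=True).item()["frame"][:,:,::-1]
cv2.imwrite("pics/tc.png",cv2.resize(t[165:265,180:460],None,fx=2.85,fy=2.85,interpolation=cv2.INTER_CUBIC))
t=np.load("scene0.npy",allow_pickle=True).item()["frame"][:,:,::-1]
cv2.imwrite("pics/sc.png",cv2.resize(t[160:270,190:455],None,fx=3,fy=3,interpolation=cv2.INTER_CUBIC))
E
```

```text
(no output)
```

View pics/tc.png

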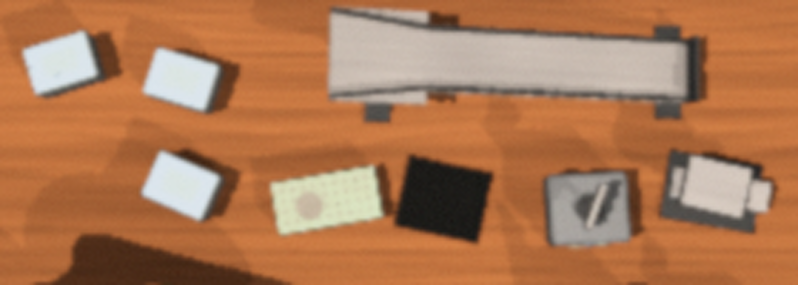

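View pics/sc.png

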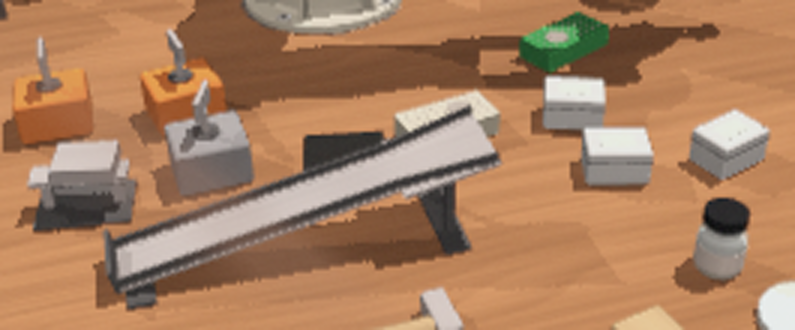

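```bash
cat > h.py <<'E'
import numpy as np,cv2
def load(n): return np.load(n+".npy",allow_pickle=True).item()
def ray(g,u,v):
    d=g["rotation"]@np.array([(u-g["cx"])/g["fx"],(v-g["cy"])/g["fy"],1.]); return np.asarray(g["origin"]),d
def plane(g,u,v,z):
    o,d=ray(g,u,v); return o+d*(z-o[2])/d[2]
def tri(g1,p1,g2,p2):
    o1,d1=ray(g1,*p1);o2,d2=ray(g2,*p2)
    A=np.c_[d1,-d2];t=np.linalg.lstsq(A,o2-o1,rcond=None)[0]
    a,b=o1+t[0]*d1,o2+t[1]*d2; return (a+b)/2,np.linalg.norm(a-b)
def proj(g,P):
    c=np.asarray(g["rotation"]).T@(np.asarray(P)-g["origin"]); return np.array([g["cx"]+g["fx"]*c[0]/c[2],g["cy"]+g["fy"]*c[1]/c[2]])
def blobs(g,roi,fn,amin=20,up=4):
    "contours of mask fn(hsv) in roi x0,y0,x1,y1, upsampled; full-image pixel coordinates"
    x0,y0,x1,y1=roi
    f=cv2.resize(g["frame"][y0:y1,x0:x1],None,fx=up,fy=up,interpolation=cv2.INTER_CUBIC)
    m=fn(cv2.cvtColor(f,cv2.COLOR_RGB2HSV).astype(int)).astype(np.uint8)
    m=cv2.morphologyEx(m,cv2.MORPH_OPEN,np.ones((5,5)))
    cs=[c for c in cv2.findContours(m,cv2.RETR_EXTERNAL,cv2.CHAIN_APPROX_NONE)[0] if cv2.contourArea(c)>amin*up*up]
    return [((c[:,0,:]+.5)/up-.5+[x0,y0]).astype(np.float32) for c in cs]
def rect(g,c,z):
    "min-area rectangle of contour cast on plane z: centre, size(long,short), heading of long side"
    P=np.array([plane(g,u,v,z)[:2] for u,v in c],np.float32)
    (cx,cy),(w,h),a=cv2.minAreaRect(P*1000)
    if w<h: w,h,a=h,w,a+90
    return np.round([cx/1e3,cy/1e3],4),np.round([w,h],1),round((a+90)%180-90,1)
E
python3 - <<'E'
from h import *
t,s=load("top0"),load("scene0")
def hs(g,pts):
    f=cv2.cvtColor(g["frame"],cv2.COLOR_RGB2HSV)
    for n,p in pts.items(): print(n,f[p[1],p[0]].tolist(),end="; ")
    print()
hs(t,dict(tin=(202,187),tinside=(207,198),blk=(305,236),pad=(336,236),tcase=(376,243),tcase2=(395,249),bb=(430,230),bar=(447,233),foot=(415,239),lane=(350,185),wood=(270,215)))
hs(s,dict(tin=(380,192),tinside=(382,200),blk=(345,197),bb=(218,214),bbside=(218,221),tcase=(258,205),wood=(300,260)))
E
```

```text
tin [78, 11, 228]; tinside [12, 170, 204]; blk [37, 38, 226]; pad [20, 59, 26]; tcase [17, 14, 170]; tcase2 [11, 45, 157]; bb [12, 27, 210]; bar [13, 27, 215]; foot [18, 16, 82]; lane [14, 29, 196]; wood [12, 171, 189]; 
tin [24, 6, 229]; tinside [17, 16, 142]; blk [12, 22, 59]; bb [9, 23, 213]; bbside [11, 23, 120]; tcase [10, 21, 107]; wood [12, 125, 198];
```

```bash
python3 - <<'E'
from h import *
t,s=load("top0"),load("scene0")
br=lambda lo,smax=70:(lambda h:(h[...,2]>lo)&(h[...,1]<smax))
def show(n,g,roi,fn,z,amin=20):
    for c in blobs(g,roi,fn,amin):
        print(n,*rect(g,c,z),"cpx",np.round(cv2.minAreaRect(c)[0],1),"area",cv2.contourArea(c))
show("tins",t,(180,165,265,250),br(170),.046)
show("block",t,(268,215,319,252),br(170,90),.032)
show("pad",t,(316,215,358,255),lambda h:h[...,2]<75,.004)
show("timer",t,(365,215,408,258),lambda h:(h[...,1]<75),.058)
show("bench+bar",t,(408,213,458,250),br(150),.072)
show("foot",t,(408,213,458,250),lambda h:h[...,1]<80,.006)
show("lane",t,(285,160,435,215),br(150),.05)
show("s tins",s,(365,180,450,225),br(190),.046)
show("s bench",s,(195,200,240,235),br(170),.072)
show("s block",s,(315,190,360,215),br(170,90),.032)
E
```

```text
tins [0.4428 0.2266] [75.9 56.1] 66.1 cpx [242.6 229.7] area 386.84375
tins [0.5643 0.2278] [75.2 57.6] 72.7 cpx [242.7 192.4] area 375.53125
tins [0.5847 0.3671] [75.  56.4] -72.4 cpx [200.3 186.4] area 373.75
block [0.4263 0.0613] [120.4  61.9] -80.3 cpx [293.9 234.9] area 671.4375
pad [ 0.4284 -0.0733] [97.2 81. ] 77.1 cpx [335.1 234.5] area 684.53125
timer [ 0.4145 -0.234 ] [92.5 82.2] -87.1 cpx [385.9 237.9] area 700.03125
bench+bar [ 0.4431 -0.3317] [31.3 10.3] -9.2 cpx [417.2 228.6] area 25.78125
bench+bar [ 0.4354 -0.3869] [95.6 55.8] 75.7 cpx [434.8 231.1] area 451.21875
foot [ 0.4356 -0.3923] [121.8  77.6] 79.4 cpx [431.5 232. ] area 768.40625
lane [ 0.5426 -0.0121] [82.7 13.1] 89.8 cpx [316.4 198.6] area 69.65625
lane [ 0.5895 -0.1457] [404.3  90.6] 88.8 cpx [357.5 183.6] area 2403.4375
lane [ 0.6365 -0.0226] [65.8 11. ] 86.4 cpx [319.6 170. ] area 41.21875
s tins [0.5669 0.2266] [74.3 57.4] 71.9 cpx [395.9 206.5] area 184.8125
s tins [0.5871 0.365 ] [76.  57.3] -72.3 cpx [433.4 202.8] area 179.1875
s tins [0.448  0.2244] [73.8 55.1] 66.3 cpx [381.4 189.6] area 140.90625
s bench [ 0.4478 -0.3868] [91.9 75. ] 81.3 cpx [213.6 212.5] area 220.46875
s block [0.453  0.0433] [175.3 138.3] -24.1 cpx [334.9 204.5] area 537.1875
```

```bash
python3 - <<'E'
from h import *
t,s=load("top0"),load("scene0")
# bench block only
x0,y0,x1,y1=408,213,458,250;up=4
f=cv2.resize(t["frame"][y0:y1,x0:x1],None,fx=up,fy=up,interpolation=cv2.INTER_CUBIC)
h=cv2.cvtColor(f,cv2.COLOR_RGB2HSV).astype(int)
m=((h[...,2]>150)&(h[...,1]<70)).astype(np.uint8)
mo=cv2.morphologyEx(m,cv2.MORPH_OPEN,cv2.getStructuringElement(cv2.MORPH_ELLIPSE,(48,48)))
c=max(cv2.findContours(mo,0,1)[0],key=cv2.contourArea);c=((c[:,0]+.5)/up-.5+[x0,y0]).astype(np.float32)
print("bench",rect(t,c,.072),cv2.minAreaRect(c))
ys,xs=np.where(m);P=np.array([plane(t,(u+.5)/up-.5+x0,(v+.5)/up-.5+y0,.05)[:2] for u,v in zip(xs,ys)])
mean=P.mean(0);a=np.radians(79.5);q=(P-[.435,-.39])@np.array([[np.cos(a),-np.sin(a)],[np.sin(a),np.cos(a)]]);print("bar long extent @.05",np.percentile(q[:,0],[.5,99.5]))
for c in blobs(t,(365,215,408,258),lambda h:(h[...,1]<50)&(h[...,2]>188),4): print("key",rect(t,c,.116),rect(t,c,.102),cv2.contourArea(c))
for c in blobs(t,(365,215,408,258),lambda h:(h[...,1]<60)&(h[...,2]>140),100): print("case",rect(t,c,.058))
# lane edges
f=cv2.cvtColor(t["frame"],cv2.COLOR_RGB2HSV).astype(int)
for u in list(range(296,430,8))+[418,419,420,421,422,423,424]:
    col=f[160:215,u];ok=np.where((col[:,2]>150)&(col[:,1]<70))[0]
    y=plane(t,u,185,.05)[1]; print(u,round(y,3),(ok.min()+160,ok.max()+160,len(ok)) if len(ok) else None,end="; ")
E
```

```text
bench (array([ 0.4373, -0.3789]), array([78.3, 55.5]), 76.4) ((432.1707458496094, 230.43186950683594), (24.877565383911133, 17.451427459716797), 13.324530601501465)
bar long extent @.05 [-0.04921677  0.05873675]
case (array([ 0.4128, -0.2348]), array([83.1, 77.2]), -86.6)
296 0.054 (np.int64(170), np.int64(197), 28); 304 0.028 (np.int64(171), np.int64(199), 27); 312 0.002 (np.int64(168), np.int64(200), 29); 320 -0.024 (np.int64(169), np.int64(200), 26); 328 -0.05 (np.int64(169), np.int64(200), 28); 336 -0.076 (np.int64(176), np.int64(194), 19); 344 -0.102 (np.int64(176), np.int64(194), 19); 352 -0.128 (np.int64(177), np.int64(194), 18); 360 -0.154 (np.int64(177), np.int64(195), 19); 368 -0.18 (np.int64(178), np.int64(195), 18); 376 -0.206 (np.int64(178), np.int64(196), 19); 384 -0.232 (np.int64(179), np.int64(196), 18); 392 -0.258 (np.int64(179), np.int64(196), 18); 400 -0.284 (np.int64(179), np.int64(197), 19); 408 -0.31 (np.int64(180), np.int64(197), 18); 416 -0.336 (np.int64(180), np.int64(197), 18); 424 -0.362 None; 418 -0.342 (np.int64(181), np.int64(197), 17); 419 -0.346 (np.int64(181), np.int64(197), 17); 420 -0.349 None; 421 -0.352 None; 422 -0.355 None; 423 -0.359 None; 424 -0.362 None;
```

```bash
python3 - <<'E'
from h import *
t=load("top0")
lo=plane(t,419.6,188.9,.016);hi=plane(t,295.3,183.3,.104)
print(lo,hi,np.linalg.norm((hi-lo)[:2]))
# centre line fit in narrow part
us=np.array([344,352,360,368,376,384,392,400,408,416]);v=np.array([185,185.5,186,186.5,187,187.5,187.5,188,188.5,188.5])
Q=[]
for u,vv in zip(us,v):
    p=plane(t,u,vv,.05)
    for _ in range(5): d=np.linalg.norm((p-lo)[:2]); p=plane(t,u,vv,.016+d*np.tan(.21))
    Q.append(p)
Q=np.array(Q);k=np.polyfit(Q[:,1],Q[:,0],1);print("heading",90-np.degrees(np.arctan(k[0])),np.polyval(k,lo[1]),np.polyval(k,hi[1]))
# entry
d=.36*np.cos(.21);a=np.arctan(k[0]);e=np.array([np.polyval(k,lo[1])+d*np.sin(a),lo[1]+d*np.cos(a),.016+.36*np.sin(.21)]);print("entry",e,proj(t,e))
s=load("scene0");print("entry in scene",proj(s,e),proj(s,lo),proj(s,hi))
E
```

```text
[ 0.57809677 -0.35445029  0.016     ] [0.58465748 0.05311092 0.104     ] 0.40761400685550175
heading 88.78385023101538 0.5778427788734294 0.5864948980964645
entry [ 0.58531564 -0.00243847  0.09104556] [313.09937166 183.66230926]
entry in scene [335.33608584 210.50272305] [229.7404745  248.21687938] [351.29699001 204.16742847]
```

```bash
cat >> h.py <<'E'
from scipy.spatial.transform import Rotation as Ro
def down(yaw_close,tilt=None):
    "tool pointing down, closing axis y at heading yaw_close (deg)"
    a=np.radians(yaw_close);y=np.array([np.cos(a),np.sin(a),0]);z=np.array([0,0,-1.]);return np.c_[np.cross(y,z),y,z]
def plan(p,R,wps):
    "wps: list of (pos,R) ; prints units for each as shift from the previous pose"
    for q,S in wps:
        w=Ro.from_matrix(R.T@S).as_rotvec(degrees=True)/5; d=R.T@(np.asarray(q)-p)/.04
        print("ang",np.round(w,3).tolist(),"pos",np.round(d,3).tolist(),"rows>=",round(max(np.linalg.norm(d)*40/41.7,np.linalg.norm(w)*5/7.16),1)); p,R=np.asarray(q),S
E
python3 - <<'E'
import station;print([n for n in dir(station) if not n.startswith("__")]);print(getattr(station,"hold_point_z",None))
from h import *
s=station.sense()
B=[.4373,-.3789]
print(down(69))
plan(s["eef_pos"],s["orientation"],[([.30,.25,.25],down(40)),([.4373,-.3789,.2],down(-10.5)),([.4373,-.3789,.05],down(-10.5))])
E
```

```text
['Unreachable', 'grab_frame', 'hold_point_z', 'job_done', 'sense']
0.0187
[[-0.93358043  0.35836795  0.        ]
 [ 0.35836795  0.93358043  0.        ]
 [ 0.          0.         -1.        ]]
ang [-0.014, 0.004, 5.797] pos [-4.759, -7.091, -1.025] rows>= 8.3
ang [0.0, 0.0, 10.1] pos [-14.251, -7.477, 1.25] rows>= 15.5
ang [0.0, 0.0, 0.0] pos [0.0, 0.0, 3.75] rows>= 3.6
```

```bash
python3 - <<'E'
import station
from h import *
s=station.sense()
plan(s["eef_pos"],s["orientation"],[([.42,.2,.22],down(30)),([.43,-.18,.2],down(-10)),([.4373,-.3789,.12],down(-10.5)),([.4373,-.3789,.046],down(-10.5))])
E
```

```text
ang [-0.013, 0.005, 7.797] pos [-8.008, -7.181, -0.275] rows>= 10.3
ang [0.0, 0.0, 8.0] pos [-8.352, -4.533, 0.5] rows>= 9.1
ang [0.0, 0.0, 0.1] pos [-4.865, 1.043, 2.0] rows>= 5.1
ang [0.0, 0.0, 0.0] pos [0.0, 0.0, 1.85] rows>= 1.8
```

>>> move_arm:
  commands:
    - {"angular":[0,0,7.8],"delta_pos":[-8,-7.2,-0.3],"fingers":-1}
    - {"angular":[0,0,7.8],"delta_pos":[-8,-7.2,-0.3],"fingers":-1}
    - {"angular":[0,0,7.8],"delta_pos":[-8,-7.2,-0.3],"fingers":-1}
    - {"angular":[0,0,7.8],"delta_pos":[-8,-7.2,-0.3],"fingers":-1}
    - {"angular":[0,0,7.8],"delta_pos":[-8,-7.2,-0.3],"fingers":-1}
    - {"angular":[0,0,7.8],"delta_pos":[-8,-7.2,-0.3],"fingers":-1}
    - {"angular":[0,0,7.8],"delta_pos":[-8,-7.2,-0.3],"fingers":-1}
    - {"angular":[0,0,7.8],"delta_pos":[-8,-7.2,-0.3],"fingers":-1}
    - {"angular":[0,0,7.8],"delta_pos":[-8,-7.2,-0.3],"fingers":-1}
    - {"angular":[0,0,7.8],"delta_pos":[-8,-7.2,-0.3],"fingers":-1}

```text
time: 0.93
eef_pos: [0.4135, 0.2103, 0.2209]
orientation: [[-0.5, 0.866, -0.0], [0.866, 0.5, -0.0], [-0.0, -0.0, -1.0]]
wrist_force: [0.5, 1.0, -0.2]
grip_width: 0.0854
grip_force: 0.0
```

>>> move_arm:
  commands:
    - {"angular":[0,0,8],"delta_pos":[-8.4,-4.5,0.5],"fingers":-1}
    - {"angular":[0,0,8],"delta_pos":[-8.4,-4.5,0.5],"fingers":-1}
    - {"angular":[0,0,8],"delta_pos":[-8.4,-4.5,0.5],"fingers":-1}
    - {"angular":[0,0,8],"delta_pos":[-8.4,-4.5,0.5],"fingers":-1}
    - {"angular":[0,0,8],"delta_pos":[-8.4,-4.5,0.5],"fingers":-1}
    - {"angular":[0,0,8],"delta_pos":[-8.4,-4.5,0.5],"fingers":-1}
    - {"angular":[0,0,8],"delta_pos":[-8.4,-4.5,0.5],"fingers":-1}
    - {"angular":[0,0,8],"delta_pos":[-8.4,-4.5,0.5],"fingers":-1}
    - {"angular":[0,0,8],"delta_pos":[-8.4,-4.5,0.5],"fingers":-1}
    - {"angular":[0,0,8],"delta_pos":[-8.4,-4.5,0.5],"fingers":-1}

```text
time: 1.77
eef_pos: [0.4251, -0.1739, 0.2007]
orientation: [[0.177, 0.984, 0.0], [0.984, -0.177, -0.002], [-0.002, 0.001, -1.0]]
wrist_force: [1.2, 0.7, -0.3]
grip_width: 0.0853
grip_force: 0.0
```

```bash
python3 - <<'E'
import station
from h import *
s=station.sense();print(s["time"],s["eef_pos"],s["joints"],s["wrist_force"])
plan(s["eef_pos"],s["orientation"],[([.4373,-.3789,.12],down(-10.5)),([.4373,-.3789,.046],down(-10.5))])
E
```

```text
1.7667 [ 0.4250715  -0.17392622  0.20067551] [-0.39026381  0.10075833  1.98372273 -0.00200826  1.0560876  -0.21130747] [ 1.1657203   0.66329879 -0.28513401]
ang [0.007, 0.022, 0.061] pos [-4.985, 1.207, 2.027] rows>= 5.3
ang [0.0, 0.0, 0.0] pos [0.0, 0.0, 1.85] rows>= 1.8
```

>>> move_arm:
  commands:
    - {"angular":[0,0,0.06],"delta_pos":[-5,1.2,2],"fingers":-1}
    - {"angular":[0,0,0.06],"delta_pos":[-5,1.2,2],"fingers":-1}
    - {"angular":[0,0,0.06],"delta_pos":[-5,1.2,2],"fingers":-1}
    - {"angular":[0,0,0.06],"delta_pos":[-5,1.2,2],"fingers":-1}
    - {"angular":[0,0,0.06],"delta_pos":[-5,1.2,2],"fingers":-1}
    - {"angular":[0,0,0.06],"delta_pos":[-5,1.2,2],"fingers":-1}
    - {"angular":[0,0,0.06],"delta_pos":[-5,1.2,2],"fingers":-1}
    - {"angular":[0,0,0.06],"delta_pos":[-5,1.2,2.7],"fingers":-1}
    - {"angular":[0,0,0.06],"delta_pos":[-5,1.2,3.3],"fingers":-1}
    - {"angular":[0,0,0.06],"delta_pos":[-5,1.2,3.87],"fingers":-1}

```text
time: 2.6
eef_pos: [0.4378, -0.3725, 0.0457]
orientation: [[0.179, 0.984, 0.0], [0.984, -0.179, 0.0], [0.0, 0.0, -1.0]]
wrist_force: [0.5, 0.6, 0.8]
grip_width: 0.0856
grip_force: 0.0
```

>>> move_arm:
  commands:
    - {"delta_pos":[0,0,0],"angular":[0,0,0],"fingers":-1}
    - {"delta_pos":[0,0,0],"angular":[0,0,0],"fingers":1}
    - {"delta_pos":[0,0,0],"angular":[0,0,0],"fingers":1}
    - {"delta_pos":[0,0,0],"angular":[0,0,0],"fingers":1}
    - {"delta_pos":[0,0,0],"angular":[0,0,0],"fingers":1}
    - {"delta_pos":[0,0,0],"angular":[0,0,0],"fingers":1}
    - {"delta_pos":[0,0,0],"angular":[0,0,0],"fingers":1}
  force: 50

```text
time: 3.18
eef_pos: [0.4403, -0.3758, 0.0503]
orientation: [[0.179, 0.984, 0.005], [0.984, -0.179, -0.004], [-0.003, 0.006, -1.0]]
wrist_force: [1.4, 1.2, 20.5]
grip_width: 0.0126
grip_force: 10.0
```

```bash
python3 - <<'E'
import station,cv2
from h import *
s=station.sense();print(s["time"],s["eef_pos"],s["joints"],s["wrist_force"])
g=station.grab_frame("scene");cv2.imwrite("pics/s1.png",cv2.resize(g["frame"][150:270,170:330,::-1],None,fx=4,fy=4,interpolation=cv2.INTER_CUBIC))
a=77.1-90
R=down(a)
plan(s["eef_pos"],s["orientation"],[(s["eef_pos"]+[0,0,.12],s["orientation"]),([.4284,-.0733,.166],R),([.4284,-.0733,.02],R)])
E
```

```text
3.1833 [ 0.44027311 -0.37579335  0.05025998] [-7.09317958e-01  4.75291289e-01  1.85942214e+00  3.92596467e-04
  8.00300804e-01 -5.29381587e-01] [ 1.37616494  1.17637135 20.50948985]
ang [0.0, 0.0, 0.0] pos [-0.009, 0.017, -3.0] rows>= 2.9
ang [0.067, 0.034, 0.515] pos [7.387, -1.648, 0.074] rows>= 7.3
ang [0.0, 0.0, 0.0] pos [0.0, 0.0, 3.65] rows>= 3.5
```

View pics/s1.png

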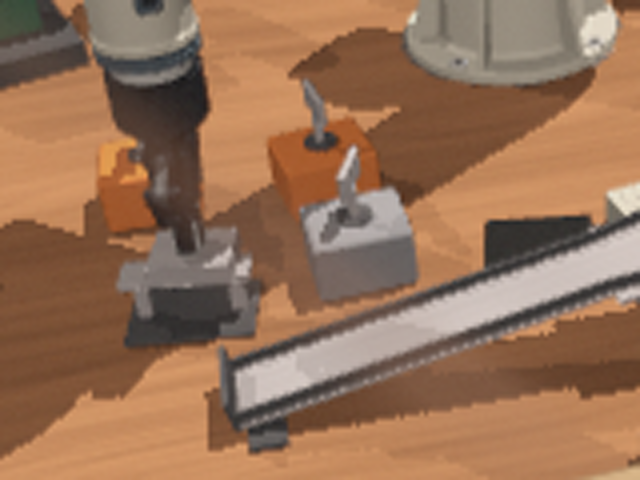

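>>> move_arm:
  commands:
    - {"delta_pos":[0,0,0],"angular":[0,0,0],"fingers":-1}
    - {"delta_pos":[0,0,0],"angular":[0,0,0],"fingers":-1}
    - {"delta_pos":[0,0,0],"angular":[0,0,0],"fingers":-1}
    - {"delta_pos":[0,0,0],"angular":[0,0,0],"fingers":-1}
    - {"delta_pos":[0,0,0],"angular":[0,0,0],"fingers":-1}
    - {"delta_pos":[0,0,0],"angular":[0,0,0],"fingers":-1}

```text
time: 3.73
eef_pos: [0.4374, -0.3738, 0.0462]
orientation: [[0.179, 0.984, -0.0], [0.984, -0.179, 0.0], [0.0, -0.0, -1.0]]
wrist_force: [-0.5, -0.6, -0.1]
grip_width: 0.0765
grip_force: 0.0
```

```bash
python3 - <<'E'
import station,cv2
from h import *
s=station.sense();print(s["time"],s["eef_pos"],s["grip_width"],s["wrist_force"])
g=station.grab_frame("scene");a=cv2.resize(g["frame"][185:245,185:265,::-1],None,fx=5,fy=5,interpolation=cv2.INTER_CUBIC)
g=station.grab_frame("top");b=cv2.resize(g["frame"][200:260,380:460,::-1],None,fx=5,fy=5,interpolation=cv2.INTER_CUBIC)
cv2.imwrite("pics/s2.png",np.hstack([a,b]))
E
```

```text
3.7333 [ 0.43741172 -0.37376604  0.04621696] 0.07652128621802383 [-0.47097114 -0.55590632 -0.09288611]
```

View pics/s2.png

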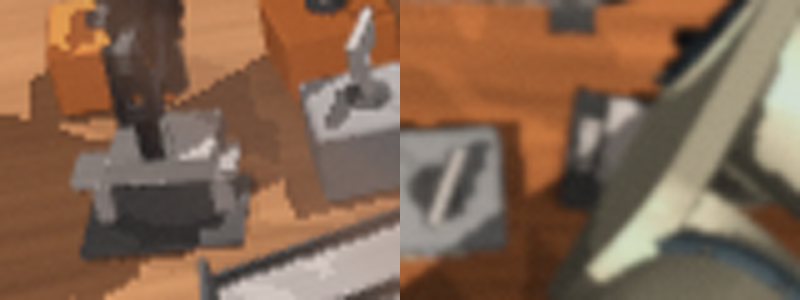

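>>> move_arm:
  commands:
    - {"delta_pos":[0,0,-1],"angular":[0,0,0],"fingers":-1}
    - {"delta_pos":[0,0,-2],"angular":[0,0,0],"fingers":-1}
    - {"delta_pos":[0,0,-3],"angular":[0,0,0],"fingers":-1}
    - {"delta_pos":[0,0,-4],"angular":[0,0,0],"fingers":-1}
    - {"delta_pos":[5,-3,-5],"angular":[0,0,0],"fingers":-1}
    - {"delta_pos":[5,-3,-5],"angular":[0,0,0],"fingers":-1}
    - {"delta_pos":[5,-3,-5],"angular":[0,0,0],"fingers":-1}
    - {"delta_pos":[5,-3,-5],"angular":[0,0,0],"fingers":-1}
    - {"delta_pos":[5,-3,-5],"angular":[0,0,0],"fingers":-1}
    - {"delta_pos":[5,-3,-5],"angular":[0,0,0],"fingers":-1}

```text
time: 4.67
eef_pos: [0.3534, -0.1532, 0.2462]
orientation: [[0.179, 0.984, -0.001], [0.984, -0.179, 0.001], [0.001, -0.001, -1.0]]
wrist_force: [1.0, 0.2, 0.3]
grip_width: 0.0855
grip_force: 0.0
```

```bash
python3 - <<'E'
import station,cv2
from h import *
s=station.sense();print(s["time"],s["eef_pos"],s["grip_width"])
g=station.grab_frame("scene");np.save("scene1.npy",g);a=cv2.resize(g["frame"][185:245,185:265,::-1],None,fx=5,fy=5,interpolation=cv2.INTER_CUBIC)
g=station.grab_frame("top");np.save("top1.npy",g);b=cv2.resize(g["frame"][200:260,385:465,::-1],None,fx=5,fy=5,interpolation=cv2.INTER_CUBIC)
cv2.imwrite("pics/s3.png",np.hstack([a,b]))
E
```

```text
4.6667 [ 0.35339909 -0.15316812  0.24616599] 0.0855397361298232
```

View pics/s3.png

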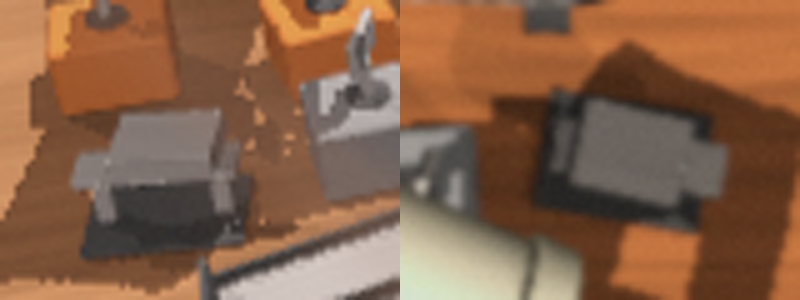

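```bash
python3 - <<'E'
from h import *
t,s=load("top1"),load("scene1")
sc=[(122,112),(222,108),(217,150),(108,153)]  # far-left(-x,-y), far-right(-x,+y), near-right(+x,+y), near-left
tc=[(684,206),(577,187),(587,97),(697,112)]
P=[]
for a,b in zip(sc,tc):
    p,e=tri(s,(a[0]/5+185,a[1]/5+185),t,((b[0]-400)/5+385,b[1]/5+200));P.append(p);print(np.round(p,4),round(e,4))
print(np.mean(P,0))
# other heights: tins, block triangulated, and entry of the lane
t0,s0=load("top0"),load("scene0")
for a,b in [((381.4,189.6),(242.6,229.7)),((395.9,206.5),(242.7,192.4)),((433.4,202.8),(200.3,186.4))]: print("tin",tri(s0,a,t0,b))
E
```

```text
[ 0.4035 -0.405   0.0705] 0.0072
[ 0.4159 -0.3384  0.0676] 0.0071
[ 0.4727 -0.3453  0.0723] 0.0071
[ 0.4624 -0.4138  0.0782] 0.0058
[ 0.43859709 -0.37564244  0.07210774]
tin (array([0.44296954, 0.22711889, 0.04214505]), np.float64(0.0002070050336578019))
tin (array([0.56469687, 0.22884223, 0.04364028]), np.float64(0.0007665220032235811))
tin (array([0.58465317, 0.36722696, 0.04331547]), np.float64(0.0009256987713071107))
```

```bash
python3 - <<'E'
from h import *
t,s=load("top1"),load("scene1")
for z in(.046,.059,.072,.085): print(z,"s2 crop px of front tip",(proj(s,[.4374+.0377,-.3738-.0068,z])-185)*5, "shut tip in s1", (proj(s,[.4403,-.3758,z])-[170,150])*4)
p=np.array([.3534,-.1532,.2462])
c=proj(s,p);c2=proj(t,p);print(c,c2)
def crop(g,c,f=7):
    x,y=int(c[0])-28,int(c[1])-38; im=cv2.resize(g["frame"][y:y+60,x:x+56,::-1],None,fx=f,fy=f,interpolation=cv2.INTER_CUBIC); 
    cv2.drawMarker(im,tuple(int(k) for k in ((c[0]-x)*f,(c[1]-y)*f)),(0,0,255),0,20);return im
y=np.array([.984,-.179,0])
print(x:=proj(s,p+.0427*y),proj(s,p-.0427*y))
a=crop(s,c)
for q in (p+.0427*y,p-.0427*y):
    for dz,co in((0,(0,255,0)),(.013,(255,0,0))):
        u=proj(s,q+[0,0,dz]);cv2.drawMarker(a,tuple(int(k) for k in ((u[0]-int(c[0])+28)*7,(u[1]-int(c[1])+38)*7)),co,1,14)
cv2.imwrite("pics/tip.png",a)
E
```

```text
0.046 s2 crop px of front tip [164.64306869 193.10152419] shut tip in s1 [195.2823872  269.98165958]
0.059 s2 crop px of front tip [161.12813746 177.57194387] shut tip in s1 [192.55515052 257.70135024]
0.072 s2 crop px of front tip [157.57170531 161.85900526] shut tip in s1 [189.79645322 245.27937879]
0.085 s2 crop px of front tip [153.97303288 145.9594417 ] shut tip in s1 [187.00574776 232.71327972]
[273.05922726 144.76922076] [366.21139812 257.69178331]
[272.95875127 150.18907626] [273.15431141 139.64021092]
```

View pics/tip.png

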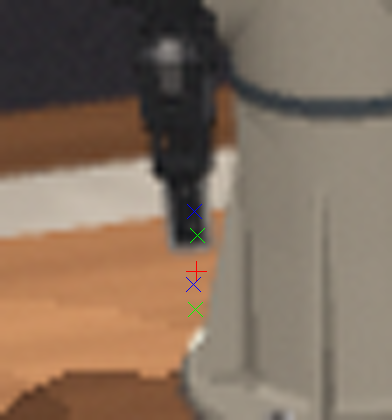

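```bash
python3 - <<'E'
import station
from h import *
s=station.sense()
plan(s["eef_pos"],s["orientation"],[([.4385,-.3765,.12],down(-11.5)),([.4385,-.3765,.024],down(-11.5))])
E
```

```text
ang [0.001, -0.008, 0.263] pos [-5.132, 3.074, 3.162] rows>= 6.5
ang [0.0, 0.0, 0.0] pos [0.0, 0.0, 2.4] rows>= 2.3
```

>>> move_arm:
  commands:
    - {"angular":[0,0,0.26],"delta_pos":[-5.13,3.07,2],"fingers":-1}
    - {"angular":[0,0,0.26],"delta_pos":[-5.13,3.07,2],"fingers":-1}
    - {"angular":[0,0,0.26],"delta_pos":[-5.13,3.07,2],"fingers":-1}
    - {"angular":[0,0,0.26],"delta_pos":[-5.13,3.07,3.16],"fingers":-1}
    - {"angular":[0,0,0.26],"delta_pos":[-5.13,3.07,3.16],"fingers":-1}
    - {"angular":[0,0,0.26],"delta_pos":[-5.13,3.07,3.16],"fingers":-1}
    - {"angular":[0,0,0.26],"delta_pos":[-5.13,3.07,3.16],"fingers":-1}
    - {"angular":[0,0,0.26],"delta_pos":[-5.13,3.07,4],"fingers":-1}
    - {"angular":[0,0,0.26],"delta_pos":[-5.13,3.07,4.8],"fingers":-1}
    - {"angular":[0,0,0.26],"delta_pos":[-5.13,3.07,5.56],"fingers":-1}

```text
time: 5.6
eef_pos: [0.4391, -0.3805, 0.0214]
orientation: [[0.202, 0.979, -0.0], [0.979, -0.202, 0.0], [0.0, -0.0, -1.0]]
wrist_force: [-0.3, 0.0, 0.3]
grip_width: 0.0853
grip_force: 0.0
```

>>> move_arm:
  commands:
    - {"delta_pos":[0,0,0],"angular":[0,0,0],"fingers":-1}
    - {"delta_pos":[0,0,0],"angular":[0,0,0],"fingers":1}
    - {"delta_pos":[0,0,0],"angular":[0,0,0],"fingers":1}
    - {"delta_pos":[0,0,0],"angular":[0,0,0],"fingers":1}
    - {"delta_pos":[0,0,0],"angular":[0,0,0],"fingers":1}
    - {"delta_pos":[0,0,0],"angular":[0,0,0],"fingers":1}
  force: 60

```text
time: 6.1
eef_pos: [0.4402, -0.3805, 0.0258]
orientation: [[0.201, 0.98, 0.002], [0.98, -0.201, -0.002], [-0.002, 0.002, -1.0]]
wrist_force: [-3.0, 0.6, 8.9]
grip_width: 0.0547
grip_force: 66.7
```

>>> move_arm:
  commands:
    - {"delta_pos":[0,0,-0.5],"angular":[0,0,0],"fingers":1}
    - {"delta_pos":[0,0,-1.2],"angular":[0,0,0],"fingers":1}
    - {"delta_pos":[0,0,-2.2],"angular":[0,0,0],"fingers":1}
    - {"delta_pos":[0,0,-3],"angular":[0,0,0],"fingers":1}
    - {"delta_pos":[0,0,-3],"angular":[0,0,0],"fingers":1}
    - {"delta_pos":[0,0,-3],"angular":[0,0,0],"fingers":1}

```text
time: 6.6
eef_pos: [0.4407, -0.3804, 0.1458]
orientation: [[0.201, 0.98, 0.004], [0.98, -0.201, -0.003], [-0.002, 0.004, -1.0]]
wrist_force: [-0.4, 0.4, -7.0]
grip_width: 0.0549
grip_force: 67.9
```

```bash
python3 - <<'E'
import station
from h import *
s=station.sense();print(s["eef_pos"],s["grip_width"],s["grip_force"],s["wrist_force"])
plan(s["eef_pos"],s["orientation"],[([.4284,-.0733,.145],down(77.1-90)),([.4284,-.0733,-.015],down(77.1-90))])
g=station.grab_frame("top");np.save("top2.npy",g)
E
```

```text
[ 0.44067472 -0.38041126  0.14584741] 0.054890638896435216 67.94684171676636 [-0.35044266  0.39312752 -6.99832715]
ang [0.05, 0.026, 0.258] pos [7.459, -1.846, -0.004] rows>= 7.4
ang [0.0, 0.0, 0.0] pos [0.0, 0.0, 4.0] rows>= 3.8
```

>>> move_arm:
  commands:
    - {"delta_pos":[7.38,-1.84,0],"angular":[0.05,0.03,0.26],"fingers":1}
    - {"delta_pos":[7.38,-1.84,0],"angular":[0.05,0.03,0.26],"fingers":1}
    - {"delta_pos":[7.38,-1.84,0],"angular":[0.05,0.03,0.26],"fingers":1}
    - {"delta_pos":[7.38,-1.84,0],"angular":[0.05,0.03,0.26],"fingers":1}
    - {"delta_pos":[7.38,-1.84,0],"angular":[0.05,0.03,0.26],"fingers":1}
    - {"delta_pos":[7.38,-1.84,0],"angular":[0.05,0.03,0.26],"fingers":1}
    - {"delta_pos":[7.38,-1.84,0],"angular":[0.05,0.03,0.26],"fingers":1}
    - {"delta_pos":[7.38,-1.84,0],"angular":[0.05,0.03,0.26],"fingers":1}
    - {"delta_pos":[7.38,-1.84,0],"angular":[0.05,0.03,0.26],"fingers":1}
    - {"delta_pos":[7.38,-1.84,0],"angular":[0.05,0.03,0.26],"fingers":1}

```text
time: 7.48
eef_pos: [0.4255, -0.0746, 0.1421]
orientation: [[0.221, 0.975, -0.007], [0.975, -0.221, 0.004], [0.002, -0.007, -1.0]]
wrist_force: [-0.5, -0.2, -6.6]
grip_width: 0.0545
grip_force: 67.8
```

>>> move_arm:
  commands:
    - {"delta_pos":[0,0,1],"angular":[0,0,0],"fingers":1}
    - {"delta_pos":[0,0,2],"angular":[0,0,0],"fingers":1}
    - {"delta_pos":[0,0,3],"angular":[0,0,0],"fingers":1}
    - {"delta_pos":[0,0,3.6],"angular":[0,0,0],"fingers":1}
    - {"delta_pos":[0,0,3.8],"angular":[0,0,0],"fingers":1}
    - {"delta_pos":[0,0,3.8],"angular":[0,0,0],"fingers":1}
    - {"delta_pos":[0,0,3.8],"angular":[0,0,0],"fingers":1}

```text
time: 8.07
eef_pos: [0.4265, -0.0757, -0.0082]
orientation: [[0.224, 0.974, -0.004], [0.974, -0.224, 0.004], [0.002, -0.005, -1.0]]
wrist_force: [0.8, 0.0, -7.2]
grip_width: 0.0546
grip_force: 67.8
```

```bash
python3 - <<'E'
import station
from h import *
s=station.sense();print(s["time"],s["eef_pos"],s["grip_width"],s["grip_force"],s["wrist_force"])
plan(s["eef_pos"],s["orientation"],[([.4284,-.0763,-.0195],down(77.1-90))])
g=station.grab_frame("scene");np.save("scene2.npy",g);cv2.imwrite("pics/s4.png",cv2.resize(g["frame"][170:230,270:350,::-1],None,fx=6,fy=6,interpolation=cv2.INTER_CUBIC))
E
```

```text
8.0667 [ 0.42647178 -0.07572427 -0.008217  ] 0.054638223934778095 67.8009831905365 [ 0.80705002  0.04257643 -7.20158384]
ang [-0.058, -0.028, -0.013] pos [-0.004, 0.052, 0.282] rows>= 0.3
```

View pics/s4.png

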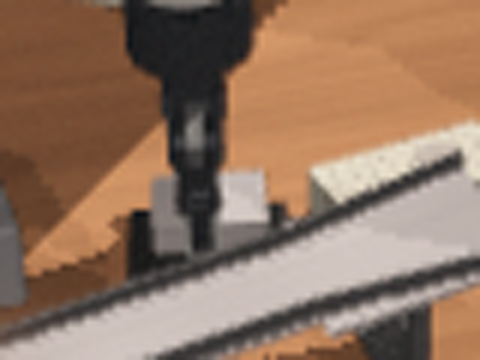

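>>> move_arm:
  commands:
    - {"delta_pos":[0,0.05,0.15],"angular":[-0.06,-0.03,0],"fingers":1}
    - {"delta_pos":[0,0.05,0.25],"angular":[-0.06,-0.03,0],"fingers":1}
    - {"delta_pos":[0,0.05,0.3],"angular":[-0.06,-0.03,0],"fingers":1}
    - {"delta_pos":[0,0.05,0.3],"angular":[-0.06,-0.03,0],"fingers":1}

```text
time: 8.45
eef_pos: [0.4287, -0.0755, -0.0201]
orientation: [[0.223, 0.975, 0.002], [0.975, -0.223, -0.0], [-0.0, 0.002, -1.0]]
wrist_force: [-0.2, -1.2, -6.8]
grip_width: 0.0547
grip_force: 67.9
```

>>> move_arm:
  commands:
    - {"delta_pos":[0,0,0.04],"angular":[0,0,0],"fingers":1}
    - {"delta_pos":[0,0,0.06],"angular":[0,0,0],"fingers":1}
    - {"delta_pos":[0,0,0.06],"angular":[0,0,0],"fingers":1}

```text
time: 8.7
eef_pos: [0.4287, -0.0755, -0.0203]
orientation: [[0.223, 0.975, 0.002], [0.975, -0.223, -0.0], [-0.0, 0.002, -1.0]]
wrist_force: [-9.2, 1.9, 42.9]
grip_width: 0.0546
grip_force: 73.9
```

>>> move_arm:
  commands:
    - {"delta_pos":[0,0,0.04],"angular":[0,0,0],"fingers":1}
    - {"delta_pos":[0,0,0.04],"angular":[0,0,0],"fingers":1}
    - {"delta_pos":[0,0,0.04],"angular":[0,0,0],"fingers":1}

```text
time: 8.95
eef_pos: [0.4287, -0.0755, -0.0204]
orientation: [[0.223, 0.975, 0.002], [0.975, -0.223, -0.0], [0.0, 0.002, -1.0]]
wrist_force: [-15.5, 2.6, 77.2]
grip_width: 0.0549
grip_force: 78.1
```

>>> move_arm:
  commands:
    - {"delta_pos":[0,0,-0.09],"angular":[0,0,0],"fingers":1}
    - {"delta_pos":[0,0,-0.09],"angular":[0,0,0],"fingers":-1}
    - {"delta_pos":[0,0,-0.09],"angular":[0,0,0],"fingers":-1}
    - {"delta_pos":[0,0,-0.09],"angular":[0,0,0],"fingers":-1}
    - {"delta_pos":[0,0,-0.09],"angular":[0,0,0],"fingers":-1}
    - {"delta_pos":[0,0,-0.09],"angular":[0,0,0],"fingers":-1}
    - {"delta_pos":[0,0,-1],"angular":[0,0,0],"fingers":-1}
    - {"delta_pos":[0,0,-2],"angular":[0,0,0],"fingers":-1}
    - {"delta_pos":[0,0,-3],"angular":[0,0,0],"fingers":-1}
    - {"delta_pos":[0,0,-4],"angular":[0,0,0],"fingers":-1}

```text
time: 9.78
eef_pos: [0.4273, -0.0753, 0.1369]
orientation: [[0.224, 0.975, -0.001], [0.975, -0.224, 0.0], [-0.0, -0.001, -1.0]]
wrist_force: [1.7, -0.6, -0.1]
grip_width: 0.0854
grip_force: 0.0
```

>>> move_arm:
  commands:
    - {"delta_pos":[5.5,1,-0.5],"angular":[0,0,0],"fingers":-1}
    - {"delta_pos":[5.5,1,-0.5],"angular":[0,0,0],"fingers":-1}
    - {"delta_pos":[5.5,1,-0.5],"angular":[0,0,0],"fingers":-1}
    - {"delta_pos":[5.5,1,-0.5],"angular":[0,0,0],"fingers":-1}
    - {"delta_pos":[5.5,1,-0.5],"angular":[0,0,0],"fingers":-1}
    - {"delta_pos":[5.5,1,-0.5],"angular":[0,0,0],"fingers":-1}
    - {"delta_pos":[5.5,1,-0.5],"angular":[0,0,0],"fingers":-1}

```text
time: 10.37
eef_pos: [0.5178, 0.1332, 0.1557]
orientation: [[0.22, 0.975, 0.002], [0.975, -0.22, 0.001], [0.001, 0.002, -1.0]]
wrist_force: [0.0, -0.4, -0.1]
grip_width: 0.0854
grip_force: 0.0
```

```bash
python3 - <<'E'
import station
from h import *
s=station.sense();print(s["time"],s["eef_pos"],s["joints"])
g=station.grab_frame("scene");np.save("scene3.npy",g);a=cv2.resize(g["frame"][175:235,185:345,::-1],None,fx=5,fy=5,interpolation=cv2.INTER_CUBIC)
g=station.grab_frame("top");np.save("top3.npy",g);b=cv2.resize(g["frame"][205:260,305:465,::-1],None,fx=5,fy=5,interpolation=cv2.INTER_CUBIC)
cv2.imwrite("pics/s5.png",np.vstack([a,b]))
t=g
hsv=cv2.cvtColor(t["frame"],cv2.COLOR_RGB2HSV);print([hsv[p[1],p[0]].tolist() for p in((336,236),(322,228),(432,230),(432,218),(412,236))])
E
```

```text
10.3667 [0.51778545 0.13321569 0.15568739] [2.48928798e-01 2.73046450e-01 1.87997053e+00 1.47538141e-04
 9.86505060e-01 4.70996031e-01]
[[12, 27, 211], [9, 137, 54], [14, 28, 213], [11, 174, 169], [11, 97, 103]]
```

View pics/s5.png

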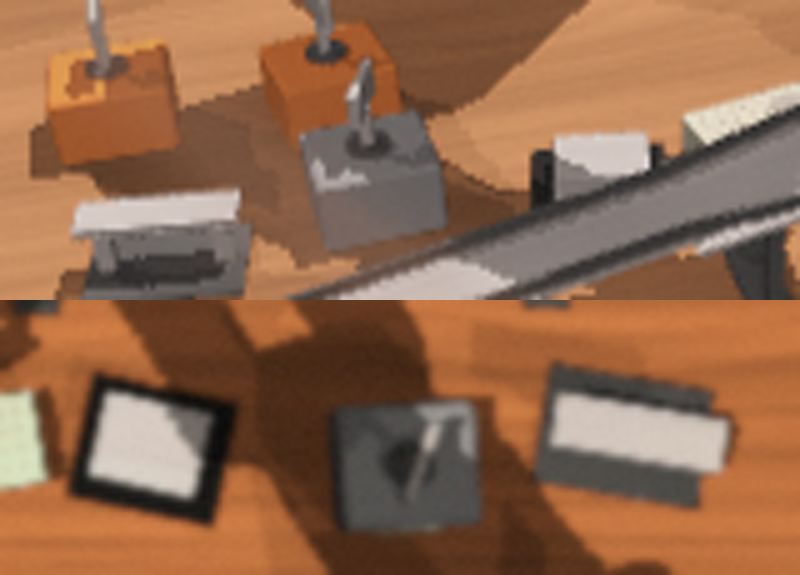

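```bash
python3 - <<'E'
from h import *
t,s=load("top3"),load("scene3")
for c in blobs(t,(316,215,358,255),lambda h:(h[...,2]>90)&(h[...,1]<75),100): print("bench",rect(t,c,.026))
for c in blobs(t,(316,215,358,255),lambda h:((h[...,2]<75)|((h[...,2]>90)&(h[...,1]<75))),300): print("pad",rect(t,c,.004))
for c in blobs(t,(408,213,458,250),lambda h:(h[...,2]>150)&(h[...,1]<70),100): print("bar",rect(t,c,.05),cv2.minAreaRect(c))
for c in blobs(s,(195,208,240,226),lambda h:(h[...,2]>150)&(h[...,1]<70),50): print("bar scene",rect(s,c,.05),cv2.minAreaRect(c)[0])
for c in blobs(t,(408,213,458,250),lambda h:h[...,1]<85,300): print("foot",cv2.approxPolyDP(c.reshape(-1,1,2),1.2,True)[:,0].tolist())
for c in blobs(t,(265,210,319,255),lambda h:(h[...,2]>150)&(h[...,1]<90),200): print("sblock",rect(t,c,.032),cv2.contourArea(c))
E
```

```text
bench (array([ 0.4307, -0.0706]), array([73.9, 59.6]), 76.6)
pad (array([ 0.4301, -0.0753]), array([101.6,  84.3]), 77.9)
bar (array([ 0.4357, -0.3851]), array([111.1,  34.9]), 80.1) ((432.4663391113281, 231.26864624023438), (34.77725601196289, 10.81905746459961), 9.688787460327148)
bar scene (array([ 0.4389, -0.3848]), array([111.5,  39.5]), 79.5) (215.7215576171875, 216.87086486816406)
foot [[415.375, 218.375], [412.375, 240.625], [443.125, 245.375], [444.125, 239.875], [448.625, 238.375], [450.375, 229.375], [446.625, 227.625], [445.875, 223.125]]
sblock (array([0.4297, 0.0406]), array([80.3, 62. ]), -80.0) 443.0625
sblock (array([0.436 , 0.1265]), array([146.9,  66.2]), 13.0) 439.125
```

```bash
python3 - <<'E'
from h import *
t,s=load("top3"),load("scene3")
f=lambda x,y,z:plane(s,x/5+185-.4,y/5+175-.4,z)[:2]
bl,br,pl,pr=f(555,135,.026),f(648,133,.026),f(533,152,.004),f(661,145,.004)
print("block far edge",bl,br,np.linalg.norm(bl-br),"pad",pl,pr,np.linalg.norm(pl-pr))
def cl(x,y,z):return plane(t,x/5+305-.4,(y-300)/5+205-.4,z)[:2]
B=np.array([cl(*p,.026) for p in((110,389),(213,410),(196,500),(87,476))]);P=np.array([cl(*p,.004) for p in((97,374),(236,402),(212,524),(70,494))])
print(B.mean(0),P.mean(0),[np.linalg.norm(B[i]-B[i-1]).round(4) for i in range(4)],[np.linalg.norm(P[i]-P[i-1]).round(4) for i in range(4)])
E
```

```text
block far edge [ 0.39734191 -0.09769195] [ 0.4163675  -0.03103683] 0.06931723320353342 pad [ 0.38224964 -0.11274582] [ 0.40332485 -0.01809574] 0.09696804971627525
[ 0.43107842 -0.07205348] [ 0.42898505 -0.07404688] [np.float64(0.0588), np.float64(0.0688), np.float64(0.0597), np.float64(0.0727)] [np.float64(0.0815), np.float64(0.0942), np.float64(0.0822), np.float64(0.0958)]
```

```bash
python3 - <<'E'
import station
from h import *
s=station.sense()
plan(s["eef_pos"],s["orientation"],[([.4263,.0613,.10],down(9.7)),([.4263,.0613,-.018],down(9.7))])
E
```

```text
ang [-0.01, 0.013, -4.505] pos [-2.165, -1.793, 1.377] rows>= 3.1
ang [0.0, 0.0, 0.0] pos [0.0, 0.0, 2.95] rows>= 2.8
```

>>> move_arm:
  commands:
    - {"delta_pos":[-2.16,-1.79,1.38],"angular":[0,0,-4.5],"fingers":-1}
    - {"delta_pos":[-2.16,-1.79,1.38],"angular":[0,0,-4.5],"fingers":-1}
    - {"delta_pos":[-2.16,-1.79,1.38],"angular":[0,0,-4.5],"fingers":-1}
    - {"delta_pos":[-2.16,-1.79,1.38],"angular":[0,0,-4.5],"fingers":-1}
    - {"delta_pos":[-2.16,-1.79,1.38],"angular":[0,0,-4.5],"fingers":-1}
    - {"delta_pos":[-2.16,-1.79,2.3],"angular":[0,0,-4.5],"fingers":-1}
    - {"delta_pos":[-2.16,-1.79,3.3],"angular":[0,0,-4.5],"fingers":-1}
    - {"delta_pos":[-2.16,-1.79,4],"angular":[0,0,-4.5],"fingers":-1}
    - {"delta_pos":[-2.16,-1.79,4.33],"angular":[0,0,-4.5],"fingers":-1}
    - {"delta_pos":[-2.16,-1.79,4.33],"angular":[0,0,-4.5],"fingers":-1}

```text
time: 11.3
eef_pos: [0.426, 0.061, -0.0198]
orientation: [[-0.164, 0.986, -0.003], [0.986, 0.164, -0.001], [-0.0, -0.003, -1.0]]
wrist_force: [-0.4, -0.4, 0.2]
grip_width: 0.0852
grip_force: 0.0
```

>>> move_arm:
  commands:
    - {"delta_pos":[0,0,0],"angular":[0,0,0],"fingers":1}
    - {"delta_pos":[0,0,0],"angular":[0,0,0],"fingers":1}
    - {"delta_pos":[0,0,0],"angular":[0,0,0],"fingers":1}
    - {"delta_pos":[0,0,0],"angular":[0,0,0],"fingers":1}
    - {"delta_pos":[0,0,0],"angular":[0,0,0],"fingers":1}
  force: 50

```text
time: 11.72
eef_pos: [0.4282, 0.0617, -0.0162]
orientation: [[-0.166, 0.986, 0.003], [0.986, 0.166, -0.0], [-0.001, 0.003, -1.0]]
wrist_force: [-1.3, -2.2, 8.7]
grip_width: 0.0595
grip_force: 55.8
```

```bash
python3 - <<'E'
import station
from h import *
s=station.sense();print(s["time"],s["eef_pos"],s["grip_width"],s["grip_force"],s["wrist_force"])
R=down(-10.2)
plan(s["eef_pos"],s["orientation"],[([.42,.05,.13],down(9.7)),([.437,-.385,.13],R),([.437,-.385,.045],R)])
E
```

```text
11.7167 [ 0.42819061  0.06173723 -0.01623192] 0.05950390883497806 55.79242944717407 [-1.31564266 -2.15642348  8.72198777]
ang [0.032, 0.007, -0.026] pos [-0.257, -0.24, -3.656] rows>= 3.5
ang [0.0, 0.0, 3.98] pos [-10.791, -1.413, 0.0] rows>= 10.4
ang [0.0, 0.0, 0.0] pos [0.0, 0.0, 2.125] rows>= 2.0
```

>>> move_arm:
  commands:
    - {"delta_pos":[0,0,-0.7],"angular":[0,0,0],"fingers":1}
    - {"delta_pos":[0,0,-1.6],"angular":[0,0,0],"fingers":1}
    - {"delta_pos":[0,0,-2.6],"angular":[0,0,0],"fingers":1}
    - {"delta_pos":[0,0,-3.6],"angular":[0,0,0],"fingers":1}
    - {"delta_pos":[0,0,-3.7],"angular":[0,0,0],"fingers":1}
    - {"delta_pos":[0,0,-3.7],"angular":[0,0,0],"fingers":1}

```text
time: 12.22
eef_pos: [0.4295, 0.0622, 0.1335]
orientation: [[-0.166, 0.986, 0.008], [0.986, 0.166, 0.001], [-0.001, 0.008, -1.0]]
wrist_force: [0.0, -0.1, -4.0]
grip_width: 0.0588
grip_force: 58.0
```

>>> move_arm:
  commands:
    - {"delta_pos":[-5.4,-0.7,0],"angular":[0,0,2],"fingers":1}
    - {"delta_pos":[-5.4,-0.7,0],"angular":[0,0,2],"fingers":1}
    - {"delta_pos":[-5.4,-0.7,0],"angular":[0,0,2],"fingers":1}
    - {"delta_pos":[-5.4,-0.7,0],"angular":[0,0,2],"fingers":1}
    - {"delta_pos":[-5.4,-0.7,0],"angular":[0,0,2],"fingers":1}
    - {"delta_pos":[-11,-1.2,0],"angular":[0,0,4],"fingers":1}
    - {"delta_pos":[-11,-1.2,0],"angular":[0,0,4],"fingers":1}
    - {"delta_pos":[-11,-1.2,0],"angular":[0,0,4],"fingers":1}
    - {"delta_pos":[-11,-1.2,0],"angular":[0,0,4],"fingers":1}
    - {"delta_pos":[-11,-1.2,0],"angular":[0,0,4],"fingers":1}

```text
time: 13.05
eef_pos: [0.4497, -0.3554, 0.1282]
orientation: [[0.181, 0.983, -0.001], [0.983, -0.181, 0.002], [0.001, -0.002, -1.0]]
wrist_force: [1.7, 1.5, -3.6]
grip_width: 0.0591
grip_force: 57.9
```

>>> move_arm:
  commands:
    - {"delta_pos":[0,0,0],"angular":[0,0,0],"fingers":1}
    - {"delta_pos":[0,0,0],"angular":[0,0,0],"fingers":1}
    - {"delta_pos":[0,0,0],"angular":[0,0,0],"fingers":1}

```text
time: 13.3
eef_pos: [0.4497, -0.3531, 0.1284]
orientation: [[0.182, 0.983, -0.002], [0.983, -0.182, 0.002], [0.002, -0.002, -1.0]]
wrist_force: [0.2, 0.8, -3.7]
grip_width: 0.0593
grip_force: 57.9
```

```bash
python3 - <<'E'
import station
from h import *
s=station.sense();print(s["time"],s["eef_pos"],s["grip_width"],s["grip_force"],s["wrist_force"])
R=down(-10.2)
plan(s["eef_pos"],s["orientation"],[([.437,-.385,.038],R)])
g=station.grab_frame("scene");np.save("scene4.npy",g)
for c in blobs(g,(180,160,270,230),lambda h:(h[...,2]>185)&(h[...,1]<80),60): print(cv2.minAreaRect(c))
E
```

```text
13.3 [ 0.44967517 -0.35314423  0.12841082] 0.05930961983863749 57.871681451797485 [ 0.21137451  0.76872502 -3.71120578]
ang [-0.028, -0.022, -0.055] pos [-0.845, -0.161, 2.259] rows>= 2.3
((229.6175079345703, 185.1636962890625), (9.58340072631836, 18.192218780517578), 85.03025817871094)
```

>>> move_arm:
  commands:
    - {"delta_pos":[-0.84,-0.16,0],"angular":[-0.03,-0.02,-0.05],"fingers":1}
    - {"delta_pos":[-0.84,-0.16,0],"angular":[-0.03,-0.02,-0.05],"fingers":1}
    - {"delta_pos":[-0.84,-0.16,0.6],"angular":[-0.03,-0.02,-0.05],"fingers":1}
    - {"delta_pos":[-0.84,-0.16,1.2],"angular":[-0.03,-0.02,-0.05],"fingers":1}
    - {"delta_pos":[-0.84,-0.16,1.7],"angular":[-0.03,-0.02,-0.05],"fingers":1}
    - {"delta_pos":[-0.84,-0.16,2.1],"angular":[-0.03,-0.02,-0.05],"fingers":1}
    - {"delta_pos":[-0.84,-0.16,2.2],"angular":[-0.03,-0.02,-0.05],"fingers":1}
    - {"delta_pos":[-0.84,-0.16,2.2],"angular":[-0.03,-0.02,-0.05],"fingers":1}
    - {"delta_pos":[-0.84,-0.16,2.2],"angular":[-0.03,-0.02,-0.05],"fingers":1}

```text
time: 14.1
eef_pos: [0.4391, -0.3854, 0.043]
orientation: [[0.176, 0.984, 0.003], [0.984, -0.176, -0.002], [-0.002, 0.003, -1.0]]
wrist_force: [0.2, 0.4, -3.5]
grip_width: 0.0589
grip_force: 57.7
```

```bash
python3 - <<'E'
import station
from h import *
s=station.sense();print(s["time"],s["eef_pos"],s["grip_width"],s["grip_force"],s["wrist_force"])
plan(s["eef_pos"],s["orientation"],[([.437,-.385,.0338],down(-10.2))])
E
```

```text
14.1 [ 0.43914828 -0.38542563  0.04298819] 0.05889189809791216 57.7064573764801 [ 0.21735484  0.39178272 -3.47464106]
ang [0.04, 0.021, 0.018] pos [0.001, -0.056, 0.23] rows>= 0.2
```

>>> move_arm:
  commands:
    - {"delta_pos":[0,-0.05,0.1],"angular":[0.04,0.02,0.02],"fingers":1}
    - {"delta_pos":[0,-0.05,0.19],"angular":[0.04,0.02,0.02],"fingers":1}
    - {"delta_pos":[0,-0.05,0.19],"angular":[0.04,0.02,0.02],"fingers":1}
    - {"delta_pos":[0,-0.05,0.19],"angular":[0.04,0.02,0.02],"fingers":1}

```text
time: 14.43
eef_pos: [0.4369, -0.3857, 0.0352]
orientation: [[0.178, 0.984, 0.0], [0.984, -0.178, -0.0], [-0.0, 0.0, -1.0]]
wrist_force: [-0.6, 0.7, -4.4]
grip_width: 0.059
grip_force: 57.8
```

>>> move_arm:
  commands:
    - {"delta_pos":[0,0,0.03],"angular":[0,0,0],"fingers":1}
    - {"delta_pos":[0,0,0.03],"angular":[0,0,0],"fingers":1}
    - {"delta_pos":[0,0,0.03],"angular":[0,0,0],"fingers":1}

```text
time: 14.68
eef_pos: [0.4369, -0.3858, 0.0339]
orientation: [[0.178, 0.984, 0.0], [0.984, -0.178, -0.0], [-0.0, 0.0, -1.0]]
wrist_force: [0.5, 0.1, -2.9]
grip_width: 0.0587
grip_force: 58.0
```

Nearly touching; release and back off.

>>> move_arm:
  commands:
    - {"delta_pos":[0,0,0.02],"angular":[0,0,0],"fingers":1}
    - {"delta_pos":[0,0,0.02],"angular":[0,0,0],"fingers":1}
    - {"delta_pos":[0,0,0.02],"angular":[0,0,0],"fingers":0.2}
    - {"delta_pos":[0,0,0.02],"angular":[0,0,0],"fingers":-1}
    - {"delta_pos":[0,0,0.02],"angular":[0,0,0],"fingers":-1}
    - {"delta_pos":[0,0,0.02],"angular":[0,0,0],"fingers":-1}
    - {"delta_pos":[0,0,-0.5],"angular":[0,0,0],"fingers":-1}
    - {"delta_pos":[0,0,-1.5],"angular":[0,0,0],"fingers":-1}
    - {"delta_pos":[0,0,-2.5],"angular":[0,0,0],"fingers":-1}
    - {"delta_pos":[0,0,-3.5],"angular":[0,0,0],"fingers":-1}

```text
time: 15.52
eef_pos: [0.4365, -0.3853, 0.1751]
orientation: [[0.178, 0.984, -0.001], [0.984, -0.178, 0.001], [0.0, -0.001, -1.0]]
wrist_force: [0.3, -1.5, 0.0]
grip_width: 0.0851
grip_force: 0.0
```

```bash
python3 - <<'E'
import station
from h import *
s=station.sense();print(s["time"],s["eef_pos"],s["joints"])
R=down(66.1-90)
plan(s["eef_pos"],s["orientation"],[([.43,-.05,.18],down(-24)),([.4428,.2266,.12],down(-24)),([.4428,.2266,-.01],down(-24))])
E
```

```text
15.5167 [ 0.43650108 -0.38531806  0.17506705] [-7.25719138e-01  3.22797299e-01  1.75956432e+00 -1.01498701e-04
  1.06020769e+00 -5.46479765e-01]
ang [-0.011, -0.004, 2.747] pos [8.22, -1.654, -0.118] rows>= 8.0
ang [0.0, 0.0, 0.0] pos [6.447, -2.52, 1.5] rows>= 6.8
ang [0.0, 0.0, 0.0] pos [0.0, 0.0, 3.25] rows>= 3.1
```

>>> move_arm:
  commands:
    - {"delta_pos":[8.2,-1.65,-0.1],"angular":[0,0,2.75],"fingers":-1}
    - {"delta_pos":[8.2,-1.65,-0.1],"angular":[0,0,2.75],"fingers":-1}
    - {"delta_pos":[8.2,-1.65,-0.1],"angular":[0,0,2.75],"fingers":-1}
    - {"delta_pos":[8.2,-1.65,-0.1],"angular":[0,0,2.75],"fingers":-1}
    - {"delta_pos":[8.2,-1.65,-0.1],"angular":[0,0,2.75],"fingers":-1}
    - {"delta_pos":[8.2,-1.65,-0.1],"angular":[0,0,2.75],"fingers":-1}
    - {"delta_pos":[8.2,-1.65,-0.1],"angular":[0,0,2.75],"fingers":-1}
    - {"delta_pos":[8.2,-1.65,-0.1],"angular":[0,0,2.75],"fingers":-1}
    - {"delta_pos":[8.2,-1.65,-0.1],"angular":[0,0,2.75],"fingers":-1}

```text
time: 16.27
eef_pos: [0.4298, -0.0455, 0.1779]
orientation: [[0.403, 0.915, 0.0], [0.915, -0.403, 0.002], [0.002, -0.001, -1.0]]
wrist_force: [-0.9, -0.3, 0.9]
grip_width: 0.0853
grip_force: 0.0
```

```bash
cat > tins.py <<'E'
from h import *
import station
def tins(t):
    for c in blobs(t,(170,150,285,262),lambda h:(h[...,2]>165)&(h[...,1]<70),60): print("tin",*rect(t,c,.046),cv2.contourArea(c))
E
python3 - <<'E'
from tins import *
s=station.sense();print(s["time"],s["eef_pos"],s["joints"][5])
t=station.grab_frame("top");np.save("top5.npy",t);tins(t);g=station.grab_frame("scene");np.save("scene5.npy",g)
for c in blobs(t,(405,210,462,255),lambda h:(h[...,2]>150)&(h[...,1]<90),100): print("sblock",rect(t,c,.082),cv2.contourArea(c))
for c in blobs(g,(190,190,245,230),lambda h:(h[...,2]>195)&(h[...,1]<80),50): print("sblock scene",rect(g,c,.082),cv2.contourArea(c))
plan(s["eef_pos"],s["orientation"],[([.4428,.2266,.12],down(-24)),([.4428,.2266,-.012],down(-24))])
E
```

```text
16.2667 [ 0.42975242 -0.04548161  0.1779042 ] 0.30319843653732054
tin [0.4427 0.2266] [76.  56.1] 65.9 388.125
tin [0.5643 0.2278] [75.3 57.5] 72.6 377.5
tin [0.5847 0.367 ] [75.  56.4] -72.2 374.3125
sblock (array([ 0.4358, -0.3918]), array([109.5,  61.8]), 79.9) 594.875
sblock scene (array([ 0.4389, -0.3936]), array([104.8,  60.5]), 79.9) 271.15625
ang [-0.009, -0.02, 0.045] pos [6.354, -2.443, 1.461] rows>= 6.7
ang [0.0, 0.0, 0.0] pos [0.0, 0.0, 3.3] rows>= 3.2
```

>>> move_arm:
  commands:
    - {"delta_pos":[6.35,-2.44,0.8],"angular":[0,0,0.04],"fingers":-1}
    - {"delta_pos":[6.35,-2.44,0.8],"angular":[0,0,0.04],"fingers":-1}
    - {"delta_pos":[6.35,-2.44,0.8],"angular":[0,0,0.04],"fingers":-1}
    - {"delta_pos":[6.35,-2.44,0.8],"angular":[0,0,0.04],"fingers":-1}
    - {"delta_pos":[6.35,-2.44,1],"angular":[0,0,0.04],"fingers":-1}
    - {"delta_pos":[6.35,-2.44,1.5],"angular":[0,0,0.04],"fingers":-1}
    - {"delta_pos":[6.35,-2.44,2.3],"angular":[0,0,0.04],"fingers":-1}
    - {"delta_pos":[6.35,-2.44,3.2],"angular":[0,0,0.04],"fingers":-1}
    - {"delta_pos":[6.35,-2.44,4.2],"angular":[0,0,0.04],"fingers":-1}
    - {"delta_pos":[6.35,-2.44,4.76],"angular":[0,0,0.04],"fingers":-1}

```text
time: 17.2
eef_pos: [0.4441, 0.2193, -0.0161]
orientation: [[0.41, 0.912, -0.002], [0.912, -0.41, -0.001], [-0.002, -0.001, -1.0]]
wrist_force: [-0.8, -1.0, 0.3]
grip_width: 0.085
grip_force: 0.0
```

>>> move_arm:
  commands:
    - {"delta_pos":[0,0,0],"angular":[0,0,0],"fingers":-1}
    - {"delta_pos":[0,0,0],"angular":[0,0,0],"fingers":-1}
    - {"delta_pos":[0,0,0],"angular":[0,0,0],"fingers":1}
    - {"delta_pos":[0,0,0],"angular":[0,0,0],"fingers":1}
    - {"delta_pos":[0,0,0],"angular":[0,0,0],"fingers":1}
    - {"delta_pos":[0,0,0],"angular":[0,0,0],"fingers":1}
    - {"delta_pos":[0,0,0],"angular":[0,0,0],"fingers":1}
  force: 40

```text
time: 17.78
eef_pos: [0.446, 0.2209, -0.0106]
orientation: [[0.41, 0.912, 0.003], [0.912, -0.41, 0.001], [0.002, 0.002, -1.0]]
wrist_force: [-1.0, -2.4, 7.3]
grip_width: 0.0553
grip_force: 42.4
```

```bash
cat >> tins.py <<'E'
LO=np.array([.578,-.3545,.016]);HD=np.radians(88.9);SL=.21
LX=np.array([np.cos(HD)*np.cos(SL),np.sin(HD)*np.cos(SL),np.sin(SL)])
LY=np.array([-np.sin(HD),np.cos(HD),0]);LZ=np.cross(LX,LY)
RL=np.c_[np.cross(-LY,-LZ),-LY,-LZ]   # tool z into floor, closing across lane
def place(off):
    "off: height of TCP below tin bottom-> TCP = bottom + off (neg)"
    s=station.sense();p=s["eef_pos"];print(s["time"],p,s["grip_width"],s["grip_force"],s["wrist_force"])
    e=LO+LX*.36
    plan(p,s["orientation"],[(p+[0,0,.15],s["orientation"]),(e+LZ*(off+.04),RL),(e+LZ*(off+.002),RL)])
E
python3 - <<'E'
from tins import *
print(RL)
place(-.012)
E
```

```text
[[ 0.01877569  0.99981571  0.0040019 ]
 [ 0.97785068 -0.01919744  0.20842148]
 [ 0.2084599  -0.         -0.97803091]]
17.7833 [ 0.44597678  0.22086651 -0.01055862] 0.05532335555090806 42.41300582885742 [-0.97744438 -2.42202525  7.30762981]
ang [0.0, 0.0, 0.0] pos [0.009, 0.008, -3.75] rows>= 3.6
ang [0.516, 2.353, -4.606] pos [-3.803, 5.512, 0.529] rows>= 6.4
ang [0.0, 0.0, 0.0] pos [-0.0, -0.0, 0.95] rows>= 0.9
```

>>> move_arm:
  commands:
    - {"delta_pos":[0,0,-0.6],"angular":[0,0,0],"fingers":1}
    - {"delta_pos":[0,0,-1.6],"angular":[0,0,0],"fingers":1}
    - {"delta_pos":[0,0,-2.6],"angular":[0,0,0],"fingers":1}
    - {"delta_pos":[0,0,-3.5],"angular":[0,0,0],"fingers":1}
    - {"delta_pos":[0,0,-3.75],"angular":[0,0,0],"fingers":1}
    - {"delta_pos":[0,0,-3.75],"angular":[0,0,0],"fingers":1}

```text
time: 18.28
eef_pos: [0.4471, 0.2217, 0.1417]
orientation: [[0.41, 0.912, 0.008], [0.912, -0.41, 0.004], [0.006, 0.006, -1.0]]
wrist_force: [-0.3, 0.1, -2.9]
grip_width: 0.0551
grip_force: 44.7
```

>>> move_arm:
  commands:
    - {"delta_pos":[-3.8,5.5,0],"angular":[0.52,2.35,-4.6],"fingers":1}
    - {"delta_pos":[-3.8,5.5,0],"angular":[0.52,2.35,-4.6],"fingers":1}
    - {"delta_pos":[-3.8,5.5,0],"angular":[0.52,2.35,-4.6],"fingers":1}
    - {"delta_pos":[-3.8,5.5,0],"angular":[0.52,2.35,-4.6],"fingers":1}
    - {"delta_pos":[-3.8,5.5,0],"angular":[0.52,2.35,-4.6],"fingers":1}
    - {"delta_pos":[-3.8,5.5,0],"angular":[0.52,2.35,-4.6],"fingers":1}
    - {"delta_pos":[-3.8,5.5,0],"angular":[0.52,2.35,-4.6],"fingers":1}
    - {"delta_pos":[-3.8,5.5,0],"angular":[0.52,2.35,-4.6],"fingers":1}
    - {"delta_pos":[-3.8,5.5,0],"angular":[0.52,2.35,-4.6],"fingers":1}
    - {"delta_pos":[-3.8,5.5,0],"angular":[0.52,2.35,-4.6],"fingers":1}

```text
time: 19.12
eef_pos: [0.5831, -0.0107, 0.1355]
orientation: [[0.023, 1.0, -0.0], [0.978, -0.023, 0.207], [0.207, -0.005, -0.978]]
wrist_force: [0.3, 1.1, -2.7]
grip_width: 0.0553
grip_force: 44.6
```

```bash
cat >> tins.py <<'E'
def fine(off,h):
    s=station.sense();p=s["eef_pos"];print(s["time"],p,s["grip_width"],s["grip_force"],s["wrist_force"])
    plan(p,s["orientation"],[(LO+LX*.36+LZ*(off+x),RL) for x in h])
E
python3 - <<'E'
from tins import *
fine(-.0106,[.02,.003])
g=station.grab_frame("scene");cv2.imwrite("pics/s6.png",cv2.resize(g["frame"][130:260,220:380,::-1],None,fx=4,fy=4,interpolation=cv2.INTER_CUBIC))
E
```

```text
19.1167 [ 0.58306046 -0.01065476  0.1355171 ] 0.055264113932969344 44.62468922138214 [ 0.27646553  1.10286536 -2.67083351]
ang [-0.047, 0.021, -0.054] pos [-0.029, 0.042, 0.895] rows>= 0.9
ang [0.0, 0.0, 0.0] pos [0.0, -0.0, 0.425] rows>= 0.4
```

View pics/s6.png

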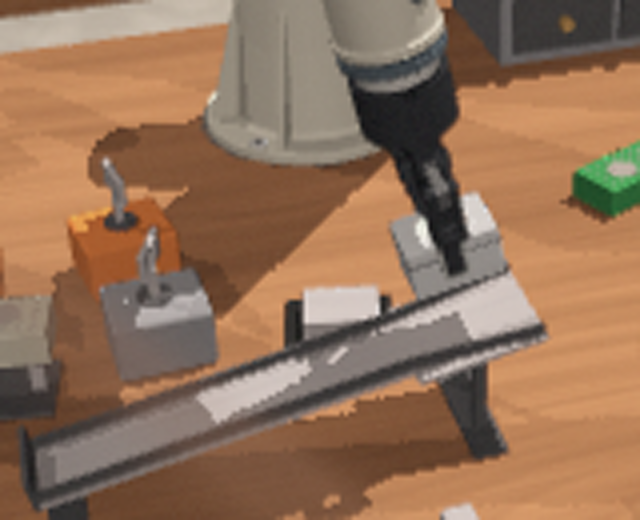

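```bash
python3 - <<'E'
from tins import *
s=load("scene5");p=np.array([.58306,-.01065,.1355])
f=lambda q:np.round((proj(s,q)-[220,130])*4)
for d in(0,.0106,.02,.03): 
  print(d,"centre",f(p+LZ*d),"front",f(p+LZ*d+[.03,0,0]))
q=p+LZ*.0106
print("tin bottom corners",[f(q+LX*a-LY*b) for a,b in((-.033,.028),(.043,.028),(-.033,-.028),(.043,-.028))])
print("top",[f(q+LZ*.046+LX*a-LY*b) for a,b in((-.033,.028),(.043,.028),(-.033,-.028),(.043,-.028))])
print("lane top end wall tops", [f(LO+LX*.42+LZ*.01+LY*y) for y in(-.046,.046)],[f(LO+LX*.31+LZ*.01+LY*y) for y in(-.032,.032)],"low",[f(LO+LZ*.01+LY*y) for y in(-.032,.032)])
E
```

```text
0 centre [451. 277.] front [462. 297.]
0.0106 centre [448. 267.] front [459. 287.]
0.02 centre [445. 258.] front [457. 277.]
0.03 centre [443. 248.] front [454. 267.]
tin bottom corners [array([418., 300.]), array([509., 267.]), array([400., 262.]), array([487., 231.])]
top [array([405., 253.]), array([498., 220.]), array([387., 217.]), array([476., 185.])]
lane top end wall tops [array([546., 319.]), array([509., 259.])] [array([411., 355.]), array([391., 311.])] low [array([ 37., 490.]), array([ 32., 439.])]
```

```bash
python3 - <<'E'
from tins import *
t,s=load("top0"),load("scene0")
print(tri(s,(347,197.3),t,(295.3,199.5)),tri(s,(356.7,212.3),t,(295.3,168.5)))
print("predicted",LO+LX*.42+LZ*.01+LY*.046,LO+LX*.42+LZ*.01-LY*.046)
print(np.array(proj(t,LO+LX*.42+LZ*.01+LY*.046)),proj(t,LO+LX*.42+LZ*.01-LY*.046))
E
```

```text
(array([0.53440453, 0.05444552, 0.09933827]), np.float64(0.002586368359549609)) (array([0.63209981, 0.0538056 , 0.10309902]), np.float64(0.0009550704468146246))
predicted [0.53985425 0.05499615 0.11333347] [0.63183729 0.05322999 0.11333347]
[294.45289745 197.10683671] [295.13659311 167.9308585 ]
```

>>> move_arm:
  commands:
    - {"delta_pos":[0,0.04,0.5],"angular":[-0.05,0.02,-0.05],"fingers":1}
    - {"delta_pos":[0,0.04,0.9],"angular":[-0.05,0.02,-0.05],"fingers":1}
    - {"delta_pos":[0,0.04,1.15],"angular":[-0.05,0.02,-0.05],"fingers":1}
    - {"delta_pos":[0,0.04,1.25],"angular":[-0.05,0.02,-0.05],"fingers":1}
    - {"delta_pos":[0,0.04,1.25],"angular":[-0.05,0.02,-0.05],"fingers":1}

```text
time: 19.58
eef_pos: [0.5831, 0.0032, 0.0872]
orientation: [[0.015, 1.0, 0.002], [0.978, -0.015, 0.209], [0.209, -0.001, -0.978]]
wrist_force: [-0.8, -0.7, -2.5]
grip_width: 0.0554
grip_force: 44.6
```

>>> move_arm:
  commands:
    - {"delta_pos":[0,0,0.04],"angular":[0,0,0],"fingers":1}
    - {"delta_pos":[0,0,0.06],"angular":[0,0,0],"fingers":1}
    - {"delta_pos":[0,0,0.06],"angular":[0,0,0],"fingers":1}

```text
time: 19.83
eef_pos: [0.5849, 0.0026, 0.0866]
orientation: [[0.015, 1.0, 0.006], [0.978, -0.016, 0.209], [0.209, 0.003, -0.978]]
wrist_force: [-0.3, -0.0, -2.4]
grip_width: 0.0553
grip_force: 44.6
```

```bash
python3 - <<'E'
from tins import *
fine(-.0106,[.003,0])
E
```

```text
19.8333 [0.58491371 0.0026169  0.08663365] 0.05527302071918982 44.62096095085144 [-0.26035505 -0.04806429 -2.3631786 ]
ang [0.023, -0.002, 0.043] pos [-0.102, -0.002, 0.056] rows>= 0.1
ang [0.0, 0.0, 0.0] pos [-0.0, -0.0, 0.075] rows>= 0.1
```

>>> move_arm:
  commands:
    - {"delta_pos":[0,0,0.06],"angular":[0,0,0],"fingers":1}
    - {"delta_pos":[0,0,0.12],"angular":[0,0,0],"fingers":1}
    - {"delta_pos":[0,0,0.12],"angular":[0,0,0],"fingers":1}

```text
time: 20.08
eef_pos: [0.5854, 0.0033, 0.0822]
orientation: [[0.015, 1.0, 0.007], [0.978, -0.016, 0.209], [0.209, 0.003, -0.978]]
wrist_force: [0.0, -1.3, 4.8]
grip_width: 0.0554
grip_force: 45.3
```

>>> move_arm:
  commands:
    - {"delta_pos":[0,0,0.03],"angular":[0,0,0],"fingers":1}
    - {"delta_pos":[0,0,0.03],"angular":[0,0,0],"fingers":1}
    - {"delta_pos":[0,0,0.03],"angular":[0,0,0],"fingers":1}

```text
time: 20.33
eef_pos: [0.5857, 0.0033, 0.0821]
orientation: [[0.015, 1.0, 0.008], [0.978, -0.016, 0.208], [0.209, 0.004, -0.978]]
wrist_force: [-3.9, -4.4, 14.5]
grip_width: 0.0556
grip_force: 46.7
```

>>> move_arm:
  commands:
    - {"delta_pos":[0,0,-0.04],"angular":[0,0,0],"fingers":1}
    - {"delta_pos":[0,0,-0.04],"angular":[0,0,0],"fingers":-1}
    - {"delta_pos":[0,0,-0.04],"angular":[0,0,0],"fingers":-1}
    - {"delta_pos":[0,0,-0.04],"angular":[0,0,0],"fingers":-1}
    - {"delta_pos":[0,0,-0.04],"angular":[0,0,0],"fingers":-1}
    - {"delta_pos":[0,0,-0.04],"angular":[0,0,0],"fingers":-1}
    - {"delta_pos":[0,0,-0.04],"angular":[0,0,0],"fingers":-1}
    - {"delta_pos":[0,0,-1],"angular":[0,0,0],"fingers":-1}
    - {"delta_pos":[0,0,-2],"angular":[0,0,0],"fingers":-1}
    - {"delta_pos":[0,0,-2.5],"angular":[0,0,0],"fingers":-1}

```text
time: 21.17
eef_pos: [0.5855, -0.0178, 0.1816]
orientation: [[0.015, 1.0, 0.008], [0.978, -0.016, 0.208], [0.208, 0.005, -0.978]]
wrist_force: [0.9, -0.8, 0.6]
grip_width: 0.0852
grip_force: 0.0
```

```bash
cat >> tins.py <<'E'
def look(x,y,hd,off=-.012):
    s=station.sense();p=s["eef_pos"];print(s["time"],p,s["joints"][5])
    t=station.grab_frame("top");tins(t);np.save("topL.npy",t)
    for c in blobs(t,(290,160,440,215),lambda h:(h[...,2]>218)&(h[...,1]<18),60): print("in lane",cv2.minAreaRect(c))
    R=down(hd-90); plan(p,s["orientation"],[([x,y,.12],R),([x,y,off],R)])
E
python3 - <<'E'
from tins import *
look(.5645,.2280,72.6)
E
```

```text
21.1667 [ 0.58550523 -0.01780789  0.18162298] -0.2571144840074898
tin [0.5643 0.2278] [75.2 57.5] 72.6 376.6875
tin [0.5846 0.3671] [75.  56.1] -72.4 373.6875
ang [-0.287, -2.394, 3.288] pos [5.682, -0.633, 2.781] rows>= 6.1
ang [0.0, 0.0, 0.0] pos [0.0, 0.0, 3.3] rows>= 3.2
```

>>> move_arm:
  commands:
    - {"delta_pos":[5.7,-0.63,1.5],"angular":[-0.29,-2.39,3.29],"fingers":-1}
    - {"delta_pos":[5.7,-0.63,1.5],"angular":[-0.29,-2.39,3.29],"fingers":-1}
    - {"delta_pos":[5.7,-0.63,1.5],"angular":[-0.29,-2.39,3.29],"fingers":-1}
    - {"delta_pos":[5.7,-0.63,1.5],"angular":[-0.29,-2.39,3.29],"fingers":-1}
    - {"delta_pos":[5.7,-0.63,1.5],"angular":[-0.29,-2.39,3.29],"fingers":-1}
    - {"delta_pos":[5.7,-0.63,2],"angular":[-0.29,-2.39,3.29],"fingers":-1}
    - {"delta_pos":[5.7,-0.63,2.5],"angular":[-0.29,-2.39,3.29],"fingers":-1}
    - {"delta_pos":[5.7,-0.63,2.78],"angular":[-0.29,-2.39,3.29],"fingers":-1}
    - {"delta_pos":[5.7,-0.63,2.78],"angular":[-0.29,-2.39,3.29],"fingers":-1}
    - {"delta_pos":[5.7,-0.63,2.78],"angular":[-0.29,-2.39,3.29],"fingers":-1}

```text
time: 22.05
eef_pos: [0.562, 0.2295, 0.1159]
orientation: [[0.298, 0.955, -0.005], [0.955, -0.298, -0.0], [-0.002, -0.005, -1.0]]
wrist_force: [0.4, -0.2, 0.8]
grip_width: 0.0851
grip_force: 0.0
```

```bash
python3 - <<'E'
from tins import *
look(.5645,.2280,72.6)
t,t0=load("topL"),load("top0")
d=np.abs(t["frame"].astype(int)-t0["frame"]).sum(2)
print("lane row diff",d[183:194,295:430].mean(0)[::5].astype(int).tolist())
print("hsv",[cv2.cvtColor(t["frame"],cv2.COLOR_RGB2HSV)[188,u].tolist() for u in range(380,426,5)])
E
```

```text
22.05 [0.56200935 0.22947614 0.11587215] 0.6850043766746395
tin [0.5652 0.2068] [41.3 35.8] -16.5 90.0625
tin [0.5072 0.3435] [381.3 149.4] 14.8 2139.0625
tin [0.5837 0.3137] [259.1 172.2] 12.4 1718.21875
in lane ((370.625, 184.25), (15.25, 20.5), 90.0)
ang [-0.057, 0.02, 0.017] pos [-0.017, 0.07, -0.104] rows>= 0.1
ang [0.0, 0.0, 0.0] pos [0.0, 0.0, 3.3] rows>= 3.2
lane row diff [221, 147, 19, 4, 81, 207, 261, 258, 259, 245, 133, 38, 75, 53, 102, 101, 97, 96, 237, 3, 3, 2, 3, 2, 3, 4, 4]
hsv [[69, 11, 228], [12, 35, 110], [15, 31, 198], [14, 33, 200], [13, 29, 201], [12, 29, 199], [14, 32, 198], [14, 29, 191], [13, 34, 134], [11, 115, 84]]
```

>>> move_arm:
  commands:
    - {"delta_pos":[0,0.07,1],"angular":[-0.06,0,0],"fingers":-1}
    - {"delta_pos":[0,0.07,2],"angular":[-0.06,0,0],"fingers":-1}
    - {"delta_pos":[0,0.07,2.8],"angular":[-0.06,0,0],"fingers":-1}
    - {"delta_pos":[0,0.07,3.15],"angular":[-0.06,0,0],"fingers":-1}
    - {"delta_pos":[0,0.07,3.15],"angular":[-0.06,0,0],"fingers":-1}
    - {"delta_pos":[0,0.07,3.15],"angular":[-0.06,0,0],"fingers":1}
    - {"delta_pos":[0,0.07,3.15],"angular":[-0.06,0,0],"fingers":1}
    - {"delta_pos":[0,0.07,3.15],"angular":[-0.06,0,0],"fingers":1}
    - {"delta_pos":[0,0.07,3.15],"angular":[-0.06,0,0],"fingers":1}
    - {"delta_pos":[0,0.07,3.15],"angular":[-0.06,0,0],"fingers":1}

```text
time: 22.93
eef_pos: [0.5672, 0.2293, -0.0066]
orientation: [[0.299, 0.954, 0.006], [0.954, -0.299, 0.001], [0.002, 0.005, -1.0]]
wrist_force: [0.9, -1.5, 5.5]
grip_width: 0.0556
grip_force: 44.1
```

```bash
cat >> tins.py <<'E'
def lane(n="topL"):
    t=station.grab_frame("top");np.save(n+".npy",t)
    for c in blobs(t,(290,160,440,215),lambda h:(h[...,2]>205)&(h[...,1]<22),60): print("in lane",cv2.minAreaRect(c),rect(t,c,.08))
E
python3 - <<'E'
from tins import *
place(-.012); lane()
E
```

```text
22.9333 [ 0.56716439  0.22928411 -0.00656218] 0.05559713843460948 44.06309366226196 [ 0.92853528 -1.48346922  5.51697738]
ang [0.0, 0.0, 0.0] pos [0.009, 0.02, -3.75] rows>= 3.6
ang [0.407, 2.371, -3.242] pos [-5.539, 2.19, 0.623] rows>= 5.7
ang [0.0, 0.0, 0.0] pos [-0.0, -0.0, 0.95] rows>= 0.9
in lane ((414.7050476074219, 186.497802734375), (21.040143966674805, 15.48128890991211), 2.815556287765503) (array([ 0.5769, -0.3255]), array([66.1, 49.9]), 87.0)
```

>>> move_arm:
  commands:
    - {"delta_pos":[0,0,-0.6],"angular":[0,0,0],"fingers":1}
    - {"delta_pos":[0,0,-1.6],"angular":[0,0,0],"fingers":1}
    - {"delta_pos":[0,0,-2.6],"angular":[0,0,0],"fingers":1}
    - {"delta_pos":[0,0,-3.5],"angular":[0,0,0],"fingers":1}
    - {"delta_pos":[0,0,-3.75],"angular":[0,0,0],"fingers":1}
    - {"delta_pos":[0,0,-3.75],"angular":[0,0,0],"fingers":1}

```text
time: 23.48
eef_pos: [0.5675, 0.2299, 0.1458]
orientation: [[0.299, 0.954, 0.01], [0.954, -0.299, 0.003], [0.005, 0.009, -1.0]]
wrist_force: [0.6, -0.4, -2.1]
grip_width: 0.0551
grip_force: 43.7
```

>>> move_arm:
  commands:
    - {"delta_pos":[-5.5,2.2,0],"angular":[0.4,2.37,-3.24],"fingers":1}
    - {"delta_pos":[-5.5,2.2,0],"angular":[0.4,2.37,-3.24],"fingers":1}
    - {"delta_pos":[-5.5,2.2,0],"angular":[0.4,2.37,-3.24],"fingers":1}
    - {"delta_pos":[-5.5,2.2,0],"angular":[0.4,2.37,-3.24],"fingers":1}
    - {"delta_pos":[-5.5,2.2,0],"angular":[0.4,2.37,-3.24],"fingers":1}
    - {"delta_pos":[-5.5,2.2,0],"angular":[0.4,2.37,-3.24],"fingers":1}
    - {"delta_pos":[-5.5,2.2,0],"angular":[0.4,2.37,-3.24],"fingers":1}
    - {"delta_pos":[-5.5,2.2,0],"angular":[0.4,2.37,-3.24],"fingers":1}
    - {"delta_pos":[-5.5,2.2,0],"angular":[0.4,2.37,-3.24],"fingers":1}

```text
time: 24.23
eef_pos: [0.5822, -0.0092, 0.1394]
orientation: [[0.023, 1.0, -0.001], [0.978, -0.023, 0.207], [0.207, -0.006, -0.978]]
wrist_force: [1.1, 0.4, -1.5]
grip_width: 0.0557
grip_force: 43.6
```

```bash
python3 - <<'E'
from tins import *
fine(-.0066,[.005,0])
E
```

```text
24.2333 [ 0.58222918 -0.00917927  0.1393906 ] 0.055678647146953426 43.63490045070648 [ 1.13494366  0.38311559 -1.47182527]
ang [-0.054, 0.017, -0.053] pos [-0.085, 0.066, 1.257] rows>= 1.2
ang [0.0, 0.0, 0.0] pos [-0.0, -0.0, 0.125] rows>= 0.1
```

>>> move_arm:
  commands:
    - {"delta_pos":[-0.08,0.06,0.5],"angular":[-0.05,0.02,-0.05],"fingers":1}
    - {"delta_pos":[-0.08,0.06,0.9],"angular":[-0.05,0.02,-0.05],"fingers":1}
    - {"delta_pos":[-0.08,0.06,1.2],"angular":[-0.05,0.02,-0.05],"fingers":1}
    - {"delta_pos":[-0.08,0.06,1.32],"angular":[-0.05,0.02,-0.05],"fingers":1}
    - {"delta_pos":[-0.08,0.06,1.32],"angular":[-0.05,0.02,-0.05],"fingers":1}
    - {"delta_pos":[-0.08,0.06,1.32],"angular":[-0.05,0.02,-0.05],"fingers":1}

```text
time: 24.73
eef_pos: [0.5854, 0.001, 0.0886]
orientation: [[0.014, 1.0, 0.005], [0.978, -0.015, 0.209], [0.209, 0.001, -0.978]]
wrist_force: [0.3, -0.4, -1.3]
grip_width: 0.0553
grip_force: 43.6
```

>>> move_arm:
  commands:
    - {"delta_pos":[0,0,0.04],"angular":[0,0,0],"fingers":1}
    - {"delta_pos":[0,0,0.04],"angular":[0,0,0],"fingers":1}
    - {"delta_pos":[0,0,0.04],"angular":[0,0,0],"fingers":1}

```text
time: 24.98
eef_pos: [0.5858, 0.0007, 0.0875]
orientation: [[0.015, 1.0, 0.006], [0.978, -0.016, 0.208], [0.209, 0.003, -0.978]]
wrist_force: [0.6, 0.7, -1.6]
grip_width: 0.0554
grip_force: 43.6
```

```bash
python3 - <<'E'
from tins import *
fine(-.0066,[0])
E
```

```text
24.9833 [0.5857849  0.00068536 0.08751666] 0.055422359591925034 43.633707761764526 [ 0.59610966  0.7077607  -1.58445711]
ang [0.022, -0.001, 0.042] pos [-0.059, -0.024, 0.062] rows>= 0.1
```

>>> move_arm:
  commands:
    - {"delta_pos":[0,0,0.05],"angular":[0,0,0],"fingers":1}
    - {"delta_pos":[0,0,0.05],"angular":[0,0,0],"fingers":1}
    - {"delta_pos":[0,0,0.05],"angular":[0,0,0],"fingers":1}

```text
time: 25.23
eef_pos: [0.5861, 0.001, 0.0856]
orientation: [[0.015, 1.0, 0.007], [0.978, -0.016, 0.209], [0.209, 0.003, -0.978]]
wrist_force: [-0.5, -0.2, 2.9]
grip_width: 0.0556
grip_force: 44.1
```

>>> move_arm:
  commands:
    - {"delta_pos":[0,0,0],"angular":[0,0,0],"fingers":1}
    - {"delta_pos":[0,0,0],"angular":[0,0,0],"fingers":-1}
    - {"delta_pos":[0,0,0],"angular":[0,0,0],"fingers":-1}
    - {"delta_pos":[0,0,0],"angular":[0,0,0],"fingers":-1}
    - {"delta_pos":[0,0,0],"angular":[0,0,0],"fingers":-1}
    - {"delta_pos":[0,0,0],"angular":[0,0,0],"fingers":-1}
    - {"delta_pos":[0,0,0],"angular":[0,0,0],"fingers":-1}
    - {"delta_pos":[0,0,-1],"angular":[0,0,0],"fingers":-1}
    - {"delta_pos":[0,0,-2],"angular":[0,0,0],"fingers":-1}
    - {"delta_pos":[0,0,-2.5],"angular":[0,0,0],"fingers":-1}

```text
time: 26.07
eef_pos: [0.5864, -0.0205, 0.1867]
orientation: [[0.015, 1.0, 0.009], [0.978, -0.016, 0.208], [0.208, 0.005, -0.978]]
wrist_force: [1.6, -0.7, 1.2]
grip_width: 0.0854
grip_force: 0.0
```

```bash
python3 - <<'E'
from tins import *
look(.5847,.367,107.7,-.009);lane()
E
```

```text
26.0667 [ 0.58644784 -0.0205196   0.18668001] -0.25837480338497465
tin [0.5847 0.3671] [75.  56.3] -72.5 373.40625
ang [0.452, -2.37, -3.706] pos [9.128, -0.21, 3.644] rows>= 9.4
ang [0.0, 0.0, 0.0] pos [0.0, 0.0, 3.225] rows>= 3.1
```

>>> move_arm:
  commands:
    - {"delta_pos":[9.1,-0.2,2],"angular":[0.45,-2.37,-3.7],"fingers":-1}
    - {"delta_pos":[9.1,-0.2,2],"angular":[0.45,-2.37,-3.7],"fingers":-1}
    - {"delta_pos":[9.1,-0.2,2],"angular":[0.45,-2.37,-3.7],"fingers":-1}
    - {"delta_pos":[9.1,-0.2,2],"angular":[0.45,-2.37,-3.7],"fingers":-1}
    - {"delta_pos":[9.1,-0.2,2],"angular":[0.45,-2.37,-3.7],"fingers":-1}
    - {"delta_pos":[9.1,-0.2,2],"angular":[0.45,-2.37,-3.7],"fingers":-1}
    - {"delta_pos":[9.1,-0.2,3.64],"angular":[0.45,-2.37,-3.7],"fingers":-1}
    - {"delta_pos":[9.1,-0.2,3.64],"angular":[0.45,-2.37,-3.7],"fingers":-1}
    - {"delta_pos":[9.1,-0.2,3.64],"angular":[0.45,-2.37,-3.7],"fingers":-1}
    - {"delta_pos":[9.1,-0.2,3.64],"angular":[0.45,-2.37,-3.7],"fingers":-1}

```text
time: 27.0
eef_pos: [0.5813, 0.3698, 0.1131]
orientation: [[-0.305, 0.952, -0.006], [0.952, 0.305, 0.0], [0.002, -0.006, -1.0]]
wrist_force: [-1.0, 0.1, -0.4]
grip_width: 0.0854
grip_force: 0.0
```

>>> move_arm:
  commands:
    - {"delta_pos":[0,0,0],"angular":[0,0,0],"fingers":-1}
    - {"delta_pos":[0,0,0],"angular":[0,0,0],"fingers":-1}

```text
time: 27.17
eef_pos: [0.5816, 0.3673, 0.114]
orientation: [[-0.306, 0.952, -0.006], [0.952, 0.306, -0.001], [0.001, -0.007, -1.0]]
wrist_force: [0.3, -0.4, 0.6]
grip_width: 0.0851
grip_force: 0.0
```

```bash
python3 - <<'E'
from tins import *
look(.5847,.367,107.7,-.009);lane()
g=station.grab_frame("scene")
for c in blobs(g,(365,180,455,235),lambda h:(h[...,2]>185)&(h[...,1]<60),60): print("scene tin",rect(g,c,.046))
E
```

```text
27.1667 [0.58161116 0.36733102 0.11402266] 0.24725949136063466
tin [0.4324 0.4098] [185.4 104.3] 2.0 1131.15625
tin [0.5881 0.3559] [56.3 51.6] 17.5 240.46875
tin [0.5987 0.452 ] [202.1  67.8] 28.3 442.8125
in lane ((414.8208923339844, 186.4979705810547), (20.1507511138916, 14.654662132263184), 2.1610796451568604)
in lane ((381.69775390625, 184.62803649902344), (20.732011795043945, 14.820472717285156), 2.38594388961792)
ang [-0.075, -0.009, 0.026] pos [-0.031, 0.07, -0.15] rows>= 0.2
ang [0.0, 0.0, 0.0] pos [0.0, 0.0, 3.225] rows>= 3.1
in lane ((414.6319580078125, 186.48764038085938), (21.209888458251953, 15.518087387084961), 2.9108378887176514) (array([ 0.5769, -0.3254]), array([66.5, 50. ]), 86.9)
in lane ((384.625, 184.75), (16.25, 21.0), 90.0) (array([ 0.5827, -0.23  ]), array([67. , 51.8]), 88.8)
scene tin (array([0.5876, 0.3646]), array([76. , 56.9]), -72.6)
```

>>> move_arm:
  commands:
    - {"delta_pos":[0,0.07,1],"angular":[-0.07,0,0],"fingers":-1}
    - {"delta_pos":[0,0.07,2],"angular":[-0.07,0,0],"fingers":-1}
    - {"delta_pos":[0,0.07,2.8],"angular":[-0.07,0,0],"fingers":-1}
    - {"delta_pos":[0,0.07,3.05],"angular":[-0.07,0,0],"fingers":-1}
    - {"delta_pos":[0,0.07,3.05],"angular":[-0.07,0,0],"fingers":-1}
    - {"delta_pos":[0,0.07,3.05],"angular":[-0.07,0,0],"fingers":1}
    - {"delta_pos":[0,0.07,3.05],"angular":[-0.07,0,0],"fingers":1}
    - {"delta_pos":[0,0.07,3.05],"angular":[-0.07,0,0],"fingers":1}
    - {"delta_pos":[0,0.07,3.05],"angular":[-0.07,0,0],"fingers":1}
    - {"delta_pos":[0,0.07,3.05],"angular":[-0.07,0,0],"fingers":1}

```text
time: 28.15
eef_pos: [0.587, 0.3683, -0.0026]
orientation: [[-0.304, 0.953, 0.005], [0.953, 0.304, 0.004], [0.002, 0.007, -1.0]]
wrist_force: [-0.6, -1.5, 6.9]
grip_width: 0.055
grip_force: 44.4
```

```bash
python3 - <<'E'
from tins import *
place(-.009); lane()
E
```

```text
28.15 [ 0.58704875  0.36832492 -0.00260645] 0.05503871922062116 44.40173864364624 [-0.64120158 -1.46305435  6.89663275]
ang [0.0, 0.0, 0.0] pos [0.009, 0.024, -3.75] rows>= 3.6
ang [-0.325, 2.345, 3.749] pos [-8.969, -2.926, 0.61] rows>= 9.1
ang [0.0, 0.0, 0.0] pos [-0.0, 0.0, 0.95] rows>= 0.9
in lane ((403.5116882324219, 185.8847198486328), (43.478790283203125, 15.755656242370605), 2.7927021980285645) (array([ 0.579, -0.29 ]), array([137.4,  50.8]), 87.0)
```

>>> move_arm:
  commands:
    - {"delta_pos":[0,0,-0.6],"angular":[0,0,0],"fingers":1}
    - {"delta_pos":[0,0,-1.6],"angular":[0,0,0],"fingers":1}
    - {"delta_pos":[0,0,-2.6],"angular":[0,0,0],"fingers":1}
    - {"delta_pos":[0,0,-3.5],"angular":[0,0,0],"fingers":1}
    - {"delta_pos":[0,0,-3.75],"angular":[0,0,0],"fingers":1}
    - {"delta_pos":[0,0,-3.75],"angular":[0,0,0],"fingers":1}

```text
time: 28.7
eef_pos: [0.5876, 0.3688, 0.15]
orientation: [[-0.304, 0.953, 0.01], [0.953, 0.304, 0.007], [0.004, 0.012, -1.0]]
wrist_force: [0.7, 0.3, -2.3]
grip_width: 0.0551
grip_force: 44.3
```

>>> move_arm:
  commands:
    - {"delta_pos":[-9,-2.9,0],"angular":[-0.33,2.35,3.75],"fingers":1}
    - {"delta_pos":[-9,-2.9,0],"angular":[-0.33,2.35,3.75],"fingers":1}
    - {"delta_pos":[-9,-2.9,0],"angular":[-0.33,2.35,3.75],"fingers":1}
    - {"delta_pos":[-9,-2.9,0],"angular":[-0.33,2.35,3.75],"fingers":1}
    - {"delta_pos":[-9,-2.9,0],"angular":[-0.33,2.35,3.75],"fingers":1}
    - {"delta_pos":[-9,-2.9,0],"angular":[-0.33,2.35,3.75],"fingers":1}
    - {"delta_pos":[-9,-2.9,0],"angular":[-0.33,2.35,3.75],"fingers":1}
    - {"delta_pos":[-9,-2.9,0],"angular":[-0.33,2.35,3.75],"fingers":1}
    - {"delta_pos":[-9,-2.9,0],"angular":[-0.33,2.35,3.75],"fingers":1}
    - {"delta_pos":[-9,-2.9,0],"angular":[-0.33,2.35,3.75],"fingers":1}

```text
time: 29.53
eef_pos: [0.583, -0.0173, 0.1418]
orientation: [[0.023, 1.0, 0.001], [0.979, -0.023, 0.205], [0.205, -0.004, -0.979]]
wrist_force: [0.4, 1.1, -3.9]
grip_width: 0.0551
grip_force: 44.5
```

>>> move_arm:
  commands:
    - {"delta_pos":[0,0,0],"angular":[0,0,0],"fingers":1}
    - {"delta_pos":[0,0,0],"angular":[0,0,0],"fingers":1}

```text
time: 29.7
eef_pos: [0.5831, -0.011, 0.1422]
orientation: [[0.021, 1.0, -0.0], [0.978, -0.021, 0.208], [0.208, -0.005, -0.978]]
wrist_force: [-0.2, 0.7, -3.6]
grip_width: 0.0548
grip_force: 44.5
```

```bash
python3 - <<'E'
from tins import *
fine(-.0026,[.005,0])
E
```

```text
29.7 [ 0.58309889 -0.01101532  0.14220366] 0.054844017985885694 44.511911273002625 [-0.22195267  0.67294121 -3.5719954 ]
ang [-0.051, 0.009, -0.028] pos [-0.056, 0.043, 1.235] rows>= 1.2
ang [0.0, 0.0, 0.0] pos [0.0, 0.0, 0.125] rows>= 0.1
```

>>> move_arm:
  commands:
    - {"delta_pos":[-0.05,0.04,0.5],"angular":[-0.05,0.01,-0.03],"fingers":1}
    - {"delta_pos":[-0.05,0.04,0.9],"angular":[-0.05,0.01,-0.03],"fingers":1}
    - {"delta_pos":[-0.05,0.04,1.2],"angular":[-0.05,0.01,-0.03],"fingers":1}
    - {"delta_pos":[-0.05,0.04,1.34],"angular":[-0.05,0.01,-0.03],"fingers":1}
    - {"delta_pos":[-0.05,0.04,1.34],"angular":[-0.05,0.01,-0.03],"fingers":1}
    - {"delta_pos":[-0.05,0.04,1.34],"angular":[-0.05,0.01,-0.03],"fingers":1}

```text
time: 30.2
eef_pos: [0.5856, -0.0008, 0.0905]
orientation: [[0.016, 1.0, 0.005], [0.978, -0.016, 0.208], [0.208, 0.002, -0.978]]
wrist_force: [0.8, -0.1, -2.7]
grip_width: 0.0553
grip_force: 44.7
```

>>> move_arm:
  commands:
    - {"delta_pos":[0,0,0.04],"angular":[0,0,0],"fingers":1}
    - {"delta_pos":[0,0,0.04],"angular":[0,0,0],"fingers":1}
    - {"delta_pos":[0,0,0.04],"angular":[0,0,0],"fingers":1}

```text
time: 30.45
eef_pos: [0.5857, -0.0013, 0.0891]
orientation: [[0.017, 1.0, 0.006], [0.978, -0.017, 0.208], [0.208, 0.002, -0.978]]
wrist_force: [-0.1, -0.2, -1.7]
grip_width: 0.0551
grip_force: 44.7
```

```bash
python3 - <<'E'
from tins import *
fine(-.0026,[0])
E
```

```text
30.45 [ 0.58567913 -0.00130332  0.08910768] 0.05507236713677838 44.72020447254181 [-0.12119109 -0.23173244 -1.6595003 ]
ang [0.02, 0.005, 0.026] pos [-0.019, -0.022, 0.011] rows>= 0.0
```

>>> move_arm:
  commands:
    - {"delta_pos":[0,0,0.04],"angular":[0,0,0],"fingers":1}
    - {"delta_pos":[0,0,0.04],"angular":[0,0,0],"fingers":1}
    - {"delta_pos":[0,0,0.04],"angular":[0,0,0],"fingers":1}

```text
time: 30.7
eef_pos: [0.5864, -0.0014, 0.089]
orientation: [[0.016, 1.0, 0.007], [0.978, -0.018, 0.208], [0.208, 0.004, -0.978]]
wrist_force: [-2.8, -2.1, 11.2]
grip_width: 0.0551
grip_force: 46.5
```

>>> move_arm:
  commands:
    - {"delta_pos":[0,0,0],"angular":[0,0,0],"fingers":1}
    - {"delta_pos":[0,0,0],"angular":[0,0,0],"fingers":-1}
    - {"delta_pos":[0,0,0],"angular":[0,0,0],"fingers":-1}
    - {"delta_pos":[0,0,0],"angular":[0,0,0],"fingers":-1}
    - {"delta_pos":[0,0,0],"angular":[0,0,0],"fingers":-1}
    - {"delta_pos":[0,0,0],"angular":[0,0,0],"fingers":-1}
    - {"delta_pos":[0,0,0],"angular":[0,0,0],"fingers":-1}
    - {"delta_pos":[0,0,-1],"angular":[0,0,0],"fingers":-1}
    - {"delta_pos":[0,0,-2],"angular":[0,0,0],"fingers":-1}
    - {"delta_pos":[0,0,-2.5],"angular":[0,0,0],"fingers":-1}

```text
time: 31.53
eef_pos: [0.5866, -0.0228, 0.189]
orientation: [[0.016, 1.0, 0.009], [0.978, -0.018, 0.207], [0.207, 0.006, -0.978]]
wrist_force: [0.8, -0.8, -0.3]
grip_width: 0.0852
grip_force: 0.0
```

```bash
python3 - <<'E'
from tins import *
s=station.sense();print(s["time"],s["eef_pos"],s["joints"])
plan(s["eef_pos"],s["orientation"],[([.50,.08,.22],down(50))])
E
```

```text
31.5333 [ 0.58658962 -0.02275062  0.18902067] [-0.16958764  0.32961295  1.73482616  0.23139889  1.11436582 -0.25861768]
ang [1.126, -2.205, -10.159] pos [2.638, -2.206, -0.245] rows>= 7.3
```

>>> move_arm:
  commands:
    - {"delta_pos":[2.6,-2.2,-0.25],"angular":[1.13,-2.2,-10.16],"fingers":-1}
    - {"delta_pos":[2.6,-2.2,-0.25],"angular":[1.13,-2.2,-10.16],"fingers":-1}
    - {"delta_pos":[2.6,-2.2,-0.25],"angular":[1.13,-2.2,-10.16],"fingers":-1}
    - {"delta_pos":[2.6,-2.2,-0.25],"angular":[1.13,-2.2,-10.16],"fingers":-1}
    - {"delta_pos":[2.6,-2.2,-0.25],"angular":[1.13,-2.2,-10.16],"fingers":-1}
    - {"delta_pos":[2.6,-2.2,-0.25],"angular":[1.13,-2.2,-10.16],"fingers":-1}
    - {"delta_pos":[2.6,-2.2,-0.25],"angular":[1.13,-2.2,-10.16],"fingers":-1}
    - {"delta_pos":[2.6,-2.2,-0.25],"angular":[1.13,-2.2,-10.16],"fingers":-1}
    - {"delta_pos":[2.6,-2.2,-0.25],"angular":[1.13,-2.2,-10.16],"fingers":-1}
    - {"delta_pos":[2.6,-2.2,-0.25],"angular":[1.13,-2.2,-10.16],"fingers":-1}

```text
time: 32.37
eef_pos: [0.4986, 0.0794, 0.2165]
orientation: [[-0.765, 0.643, -0.004], [0.643, 0.765, 0.001], [0.004, -0.002, -1.0]]
wrist_force: [0.4, -1.2, 0.2]
grip_width: 0.0856
grip_force: 0.0
```

```bash
python3 - <<'E'
from tins import *
s=station.sense();print(s["time"],s["eef_pos"],s["joints"][5])
lane("top6");t=load("top6");g=station.grab_frame("scene");np.save("scene6.npy",g);tins(t)
for c in blobs(t,(405,210,462,255),lambda h:(h[...,2]>150)&(h[...,1]<90),100): print("sblock",rect(t,c,.082),cv2.contourArea(c))
a=cv2.resize(t["frame"][160:260,300:460,::-1],None,fx=4,fy=4,interpolation=cv2.INTER_CUBIC);
b=cv2.resize(g["frame"][185:225,230:270,::-1],None,fx=5,fy=5,interpolation=cv2.INTER_CUBIC)
c=cv2.resize(t["frame"][220:256,366:410,::-1],None,fx=5,fy=5,interpolation=cv2.INTER_CUBIC)
im=np.zeros((600,640,3),np.uint8);im[:400]=a;im[400:,:200]=b;im[400:580,220:440]=c
cv2.imwrite("pics/s7.png",im)
E
```

```text
32.3667 [0.49863994 0.07943559 0.21648226] -0.7191279801823948
in lane ((403.86083984375, 185.98399353027344), (42.93637466430664, 15.509422302246094), 3.4682295322418213) (array([ 0.5786, -0.2911]), array([135.7,  50. ]), 86.3)
tin [0.3609 0.1448] [113.9  36.1] -81.4 342.90625
tin [0.4855 0.2327] [291.4  28.8] 4.2 716.78125
tin [0.5828 0.1511] [133.3 111.1] -81.5 1191.59375
sblock (array([ 0.4373, -0.3858]), array([121.4,  61.8]), 79.2) 717.15625
```

View pics/s7.png

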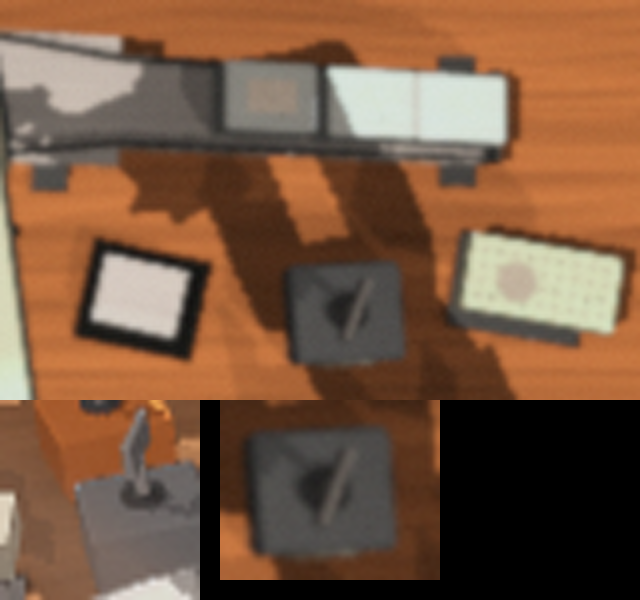

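```bash
python3 - <<'E'
from tins import *
t,g=load("top6"),load("scene6")
a=plane(t,392.2,230.6,.116);b=plane(t,387.3,244.6,.116);print("wing ends",a[:2],b[:2],np.linalg.norm(a-b),"mid",(a+b)[:2]/2,"hd",np.degrees(np.arctan2(*(a-b)[[1,0]])))
# case top corners from s7 crop a (4x, offset 300,160)
C=[plane(t,x/4+300-.4,y/4+160-.4,.058)[:2] for x,y in((288,265),(400,261),(405,356),(294,364))]
print("case",np.mean(C,0),[np.linalg.norm(C[i]-C[i-1]).round(3) for i in range(4)])
for z in(.102,.116): print(z,"scene px of key",(proj(g,[.4135,-.2335,z])-[230,185])*5+[0,400],"top px",(proj(t,[.4135,-.2335,z])-[366,220])*5+[220,400])
# wing in scene0 and top0: bright, unshaded?
m=cv2.cvtColor(t["frame"],cv2.COLOR_RGB2HSV)[224:250,380:400,2];print(m[::2])
E
```

```text
wing ends [ 0.43487486 -0.24596044] [ 0.39208513 -0.23011413] 0.04562966598390677 mid [ 0.41348    -0.23803729] hd -20.3210858924303
case [ 0.41606048 -0.23523597] [np.float64(0.079), np.float64(0.09), np.float64(0.076), np.float64(0.089)]
0.102 scene px of key [136.30515598 438.80620619] top px [328.23768475 488.7482488 ]
0.116 scene px of key [133.86388746 421.810509  ] top px [331.36824538 487.92898688]
[[75 77 75 73 72 74 73 74 76 73 74 75 74 75 78 87 89 91 91 94]
 [65 67 65 66 68 68 69 69 70 70 68 68 70 68 69 71 73 72 75 83]
 [74 78 77 80 79 80 77 77 77 76 75 77 77 80 76 77 78 75 77 79]
 [65 68 74 79 79 77 80 79 76 67 69 87 96 86 79 78 78 77 77 77]
 [70 65 65 66 65 62 65 64 61 62 81 96 93 81 79 76 77 76 75 76]
 [76 68 63 51 42 37 38 37 50 75 94 88 82 80 79 79 79 77 75 72]
 [69 58 44 37 34 34 40 49 72 91 88 71 73 79 78 80 78 78 75 74]
 [76 62 47 39 38 39 44 63 88 97 73 58 70 80 81 80 81 80 78 78]
 [82 76 63 51 41 38 55 82 95 80 57 65 75 78 81 82 79 81 81 80]
 [83 82 80 75 62 57 79 94 91 76 75 79 80 79 80 79 81 80 81 79]
 [83 83 83 78 71 68 84 93 84 81 80 83 80 81 81 81 79 80 80 79]
 [81 81 83 84 80 79 80 81 83 82 81 80 81 82 79 80 80 81 82 79]
 [81 82 81 80 80 81 82 82 81 81 81 79 79 77 78 80 76 74 75 74]]
```

```bash
python3 - <<'E'
from tins import *
s=station.sense()
lane("top7")
t=load("top7")
for c in blobs(t,(290,160,440,215),lambda h:(h[...,0]>30)&(h[...,1]>4)&(h[...,2]>90)&(h[...,1]<60),60): print("tins any light",cv2.boundingRect(c))
plan(s["eef_pos"],s["orientation"],[([.414,-.236,.16],down(69.5)),([.414,-.236,.065],down(69.5))])
E
```

```text
in lane ((403.8707580566406, 185.94219970703125), (42.9927978515625, 15.579741477966309), 3.632951259613037) (array([ 0.5788, -0.2911]), array([135.8,  50.2]), 86.1)
tins any light (381, 176, 45, 20)
ang [-0.012, -0.05, -3.917] pos [-3.457, -7.389, 1.41] rows>= 7.9
ang [0.0, 0.0, 0.0] pos [0.0, 0.0, 2.375] rows>= 2.3
```

>>> move_arm:
  commands:
    - {"delta_pos":[-3.45,-7.4,0.8],"angular":[0,-0.05,-3.9],"fingers":-1}
    - {"delta_pos":[-3.45,-7.4,0.8],"angular":[0,-0.05,-3.9],"fingers":-1}
    - {"delta_pos":[-3.45,-7.4,0.8],"angular":[0,-0.05,-3.9],"fingers":-1}
    - {"delta_pos":[-3.45,-7.4,0.8],"angular":[0,-0.05,-3.9],"fingers":-1}
    - {"delta_pos":[-3.45,-7.4,0.8],"angular":[0,-0.05,-3.9],"fingers":-1}
    - {"delta_pos":[-3.45,-7.4,1.4],"angular":[0,-0.05,-3.9],"fingers":-1}
    - {"delta_pos":[-3.45,-7.4,1.4],"angular":[0,-0.05,-3.9],"fingers":-1}
    - {"delta_pos":[-3.45,-7.4,1.4],"angular":[0,-0.05,-3.9],"fingers":-1}
    - {"delta_pos":[-3.45,-7.4,1.4],"angular":[0,-0.05,-3.9],"fingers":-1}
    - {"delta_pos":[-3.45,-7.4,1.4],"angular":[0,-0.05,-3.9],"fingers":-1}

```text
time: 33.35
eef_pos: [0.4127, -0.2386, 0.1597]
orientation: [[-0.935, 0.355, -0.002], [0.355, 0.935, -0.001], [0.001, -0.001, -1.0]]
wrist_force: [-0.0, 0.8, 0.6]
grip_width: 0.0854
grip_force: 0.0
```

```bash
python3 - <<'E'
from tins import *
s=station.sense();print(s["time"],s["eef_pos"],s["joints"])
lane("top8");t=load("top8");g=station.grab_frame("scene");np.save("scene8.npy",g)
for c in blobs(t,(290,160,440,215),lambda h:(h[...,1]<60)&(h[...,2]>90)&(h[...,0]>30),60): print("light",cv2.boundingRect(c))
plan(s["eef_pos"],s["orientation"],[([.414,-.236,.065],down(69.5))])
a=cv2.resize(t["frame"][165:215,290:440,::-1],None,fx=5,fy=5,interpolation=cv2.INTER_CUBIC)
b=cv2.resize(g["frame"][170:240,220:370,::-1],None,fx=5,fy=5,interpolation=cv2.INTER_CUBIC)
cv2.imwrite("pics/s8.png",np.vstack([a,b]))
E
```

```text
33.35 [ 0.41272144 -0.23861173  0.15966001] [-5.26273410e-01  1.82366376e-01  1.99092653e+00 -1.68933297e-03
  9.69425062e-01 -1.73337460e+00]
in lane ((403.51495361328125, 185.88168334960938), (43.62133026123047, 15.605096817016602), 3.521453380584717) (array([ 0.579, -0.29 ]), array([137.9,  50.3]), 86.3)
in lane ((369.65313720703125, 183.6505889892578), (21.967674255371094, 15.690629959106445), 3.6329505443573) (array([ 0.5865, -0.1824]), array([69.6, 50.6]), 86.1)
light (357, 175, 69, 21)
ang [-0.014, -0.015, -0.057] pos [-0.01, 0.075, 2.366] rows>= 2.3
```

View pics/s8.png

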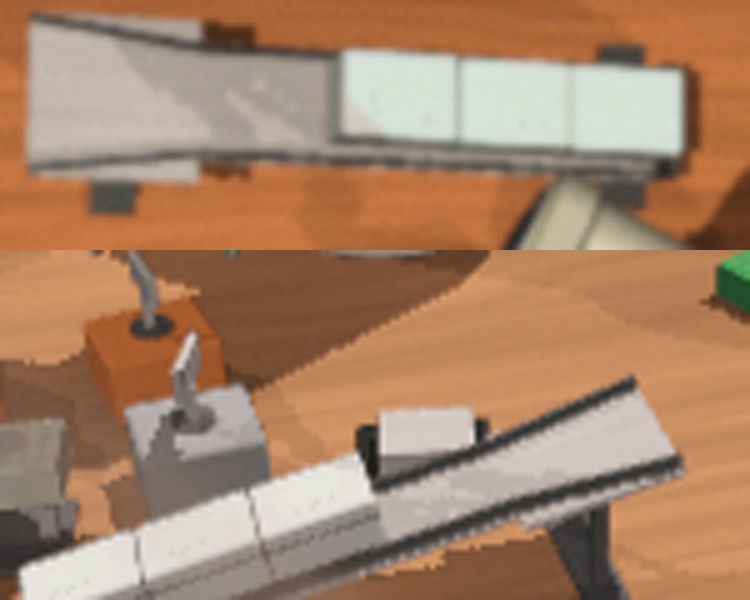

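>>> move_arm:
  commands:
    - {"delta_pos":[0,0.07,0.9],"angular":[0,0,0],"fingers":-1}
    - {"delta_pos":[0,0.07,1.7],"angular":[0,0,0],"fingers":-1}
    - {"delta_pos":[0,0.07,2.25],"angular":[0,0,0],"fingers":-1}
    - {"delta_pos":[0,0.07,2.36],"angular":[0,0,0],"fingers":-1}
    - {"delta_pos":[0,0.07,2.36],"angular":[0,0,0],"fingers":-1}
    - {"delta_pos":[0,0.07,2.36],"angular":[0,0,0],"fingers":-1}

```text
time: 33.95
eef_pos: [0.4161, -0.2333, 0.0672]
orientation: [[-0.937, 0.349, 0.001], [0.349, 0.937, -0.002], [-0.001, -0.001, -1.0]]
wrist_force: [0.1, -0.9, -0.2]
grip_width: 0.0855
grip_force: 0.0
```

>>> move_arm:
  commands:
    - {"delta_pos":[0,0,0],"angular":[0,0,0],"fingers":1}
    - {"delta_pos":[0,0,0],"angular":[0,0,0],"fingers":1}
    - {"delta_pos":[0,0,0],"angular":[0,0,0],"fingers":1}
    - {"delta_pos":[0,0,0],"angular":[0,0,0],"fingers":1}
    - {"delta_pos":[0,0,0],"angular":[0,0,0],"fingers":1}
    - {"delta_pos":[0,0,0],"angular":[0,0,0],"fingers":1}
    - {"delta_pos":[0,0,0],"angular":[0,0,0],"fingers":1}
    - {"delta_pos":[0,0,0],"angular":[0,0,0],"fingers":1}
    - {"delta_pos":[0,0,0],"angular":[0,0,0],"fingers":1}
  force: 40

```text
time: 34.7
eef_pos: [0.4148, -0.2352, 0.0666]
orientation: [[-0.937, 0.349, -0.001], [0.349, 0.937, -0.004], [-0.001, -0.003, -1.0]]
wrist_force: [-4.6, -9.3, 4.6]
grip_width: 0.0071
grip_force: 41.8
```

```bash
python3 - <<'E'
import station
s=station.sense();print({k:[round(float(x),3) for x in s[k].ravel()] if hasattr(s[k],'ravel') else s[k] for k in s})
E
```

```text
{'time': 34.7, 'joints': [-0.516, 0.325, 2.065, -0.005, 0.751, -1.727], 'joint_velocities': [-0.001, -0.001, -0.0, 0.001, -0.0, 0.002], 'joint_torque': [5.067, -45.78, -22.436, 2.284, -0.122, 0.017], 'eef_pos': [0.415, -0.235, 0.067], 'orientation': [-0.937, 0.349, -0.001, 0.349, 0.937, -0.004, -0.001, -0.003, -1.0], 'wrist_force': [-4.597, -9.288, 4.609], 'ft_torque': [-1.314, 0.8, 0.016], 'grip_force': 41.78499698638916, 'grip_width': 0.007092761461104465}
```

>>> move_arm:
  commands:
    - {"delta_pos":[0,-0.04,0],"angular":[0,0,1],"fingers":1}
    - {"delta_pos":[0,-0.04,0],"angular":[0,0,2.2],"fingers":1}
    - {"delta_pos":[0,-0.04,0],"angular":[0,0,3.4],"fingers":1}
    - {"delta_pos":[0,-0.04,0],"angular":[0,0,4.6],"fingers":1}
    - {"delta_pos":[0,-0.04,0],"angular":[0,0,5.8],"fingers":1}
    - {"delta_pos":[0,-0.04,0],"angular":[0,0,7],"fingers":1}
    - {"delta_pos":[0,-0.04,0],"angular":[0,0,8.2],"fingers":1}
    - {"delta_pos":[0,-0.04,0],"angular":[0,0,9.4],"fingers":1}
    - {"delta_pos":[0,-0.04,0],"angular":[0,0,10.6],"fingers":1}
    - {"delta_pos":[0,-0.04,0],"angular":[0,0,11.8],"fingers":1}

```text
time: 35.53
eef_pos: [0.415, -0.2352, 0.0666]
orientation: [[-0.177, 0.984, 0.001], [0.984, 0.177, -0.001], [-0.001, 0.0, -1.0]]
wrist_force: [1.2, 2.4, 4.4]
grip_width: 0.0068
grip_force: 42.1
```

```bash
python3 - <<'E'
import station,numpy as np
s=station.sense();print(s["time"],s["eef_pos"],s["joints"][5],s["wrist_force"],s["ft_torque"],s["grip_width"],s["orientation"].T@s["wrist_force"])
E
```

```text
35.5333 [ 0.41503763 -0.23522539  0.06656469] -0.6955629493989298 [1.20023527 2.3982758  4.41940659] [ 0.43571139 -0.29018329  0.07028607] 0.006827569210780566 [ 2.14159843  1.60835206 -4.42156148]
```

>>> move_arm:
  commands:
    - {"delta_pos":[0,0,0],"angular":[0,0,1.2],"fingers":1}
    - {"delta_pos":[0,0,0],"angular":[0,0,2.4],"fingers":1}
    - {"delta_pos":[0,0,0],"angular":[0,0,3.6],"fingers":1}
    - {"delta_pos":[0,0,0],"angular":[0,0,4.8],"fingers":1}
    - {"delta_pos":[0,0,0],"angular":[0,0,6],"fingers":1}
    - {"delta_pos":[0,0,0],"angular":[0,0,7.2],"fingers":1}
    - {"delta_pos":[0,0,0],"angular":[0,0,8.4],"fingers":1}
    - {"delta_pos":[0,0,0],"angular":[0,0,9.6],"fingers":1}
    - {"delta_pos":[0,0,0],"angular":[0,0,10.8],"fingers":1}
    - {"delta_pos":[0,0,0],"angular":[0,0,12],"fingers":1}

```text
time: 36.37
eef_pos: [0.4154, -0.2355, 0.0666]
orientation: [[0.764, 0.646, 0.001], [0.646, -0.764, -0.002], [-0.0, 0.002, -1.0]]
wrist_force: [1.5, 1.1, 3.0]
grip_width: 0.0073
grip_force: 41.8
```

>>> move_arm:
  commands:
    - {"delta_pos":[0,0,0],"angular":[0,0,1.2],"fingers":1}
    - {"delta_pos":[0,0,0],"angular":[0,0,2.4],"fingers":1}
    - {"delta_pos":[0,0,0],"angular":[0,0,3.6],"fingers":1}
    - {"delta_pos":[0,0,0],"angular":[0,0,4.8],"fingers":1}
    - {"delta_pos":[0,0,0],"angular":[0,0,6],"fingers":1}
    - {"delta_pos":[0,0,0],"angular":[0,0,7.2],"fingers":1}
    - {"delta_pos":[0,0,0],"angular":[0,0,8.4],"fingers":1}
    - {"delta_pos":[0,0,0],"angular":[0,0,9.6],"fingers":1}
    - {"delta_pos":[0,0,0],"angular":[0,0,10.8],"fingers":1}
    - {"delta_pos":[0,0,0],"angular":[0,0,12],"fingers":1}

```text
time: 37.2
eef_pos: [0.4153, -0.2358, 0.0666]
orientation: [[0.941, -0.338, 0.001], [-0.338, -0.941, -0.002], [0.002, 0.002, -1.0]]
wrist_force: [0.6, -0.5, 2.4]
grip_width: 0.0072
grip_force: 41.8
```

```bash
python3 - <<'E'
import station,numpy as np
s=station.sense();print(s["time"],s["eef_pos"],s["joints"][5],s["ft_torque"],s["grip_width"],s["orientation"].T@s["wrist_force"])
E
```

```text
37.2 [ 0.41532431 -0.23582207  0.06658313] 1.3987993088737711 [-0.30314136 -0.09508545  0.10530001] 0.0072228472825414105 [ 0.69868059  0.30331378 -2.40771189]
```

>>> move_arm:
  commands:
    - {"delta_pos":[0,0,0],"angular":[0,0,0],"fingers":-1}
    - {"delta_pos":[0,0,0],"angular":[0,0,0],"fingers":-1}
    - {"delta_pos":[0,0,0],"angular":[0,0,0],"fingers":-1}
    - {"delta_pos":[0,0,0],"angular":[0,0,0],"fingers":-1}
    - {"delta_pos":[0,0,0],"angular":[0,0,0],"fingers":-1}
    - {"delta_pos":[0,0,0],"angular":[0,0,0],"fingers":-1}
    - {"delta_pos":[0,0,-0.7],"angular":[0,0,0],"fingers":-1}
    - {"delta_pos":[0,0,-1.5],"angular":[0,0,0],"fingers":-1}
    - {"delta_pos":[0,0,-1.5],"angular":[0,0,0],"fingers":-1}

```text
time: 37.95
eef_pos: [0.4172, -0.2367, 0.1306]
orientation: [[0.943, -0.333, 0.006], [-0.333, -0.943, -0.005], [0.007, 0.002, -1.0]]
wrist_force: [1.1, -0.5, 0.5]
grip_width: 0.0849
grip_force: 0.0
```

>>> move_arm:
  commands:
    - {"delta_pos":[0,0,0],"angular":[0,0,-12],"fingers":-1}
    - {"delta_pos":[0,0,0],"angular":[0,0,-12],"fingers":-1}
    - {"delta_pos":[0,0,0],"angular":[0,0,-12],"fingers":-1}
    - {"delta_pos":[0,0,0],"angular":[0,0,-12],"fingers":-1}
    - {"delta_pos":[0,0,0],"angular":[0,0,-12],"fingers":-1}
    - {"delta_pos":[0,0,0],"angular":[0,0,-12],"fingers":-1}
    - {"delta_pos":[0,0,0],"angular":[0,0,-12],"fingers":-1}
    - {"delta_pos":[0,0,0],"angular":[0,0,-12],"fingers":-1}
    - {"delta_pos":[0,0,0],"angular":[0,0,-12],"fingers":-1}
    - {"delta_pos":[0,0,0],"angular":[0,0,-12],"fingers":-1}

```text
time: 38.78
eef_pos: [0.4145, -0.2351, 0.1259]
orientation: [[0.758, 0.652, -0.0], [0.652, -0.758, -0.001], [-0.001, 0.001, -1.0]]
wrist_force: [-0.0, -0.7, -0.4]
grip_width: 0.0852
grip_force: 0.0
```

>>> move_arm:
  commands:
    - {"delta_pos":[0,0,0],"angular":[0,0,-12],"fingers":-1}
    - {"delta_pos":[0,0,0],"angular":[0,0,-12],"fingers":-1}
    - {"delta_pos":[0,0,0],"angular":[0,0,-12],"fingers":-1}
    - {"delta_pos":[0,0,0],"angular":[0,0,-12],"fingers":-1}
    - {"delta_pos":[0,0,0],"angular":[0,0,-12],"fingers":-1}
    - {"delta_pos":[0,0,0],"angular":[0,0,-12],"fingers":-1}
    - {"delta_pos":[0,0,0],"angular":[0,0,-12],"fingers":-1}
    - {"delta_pos":[0,0,0],"angular":[0,0,-12],"fingers":-1}
    - {"delta_pos":[0,0,0],"angular":[0,0,-12],"fingers":-1}
    - {"delta_pos":[0,0,0],"angular":[0,0,-12],"fingers":-1}

```text
time: 39.62
eef_pos: [0.4145, -0.2351, 0.126]
orientation: [[-0.183, 0.983, -0.0], [0.983, 0.183, -0.001], [-0.001, -0.001, -1.0]]
wrist_force: [0.2, -0.1, 0.3]
grip_width: 0.0854
grip_force: 0.0
```

>>> move_arm:
  commands:
    - {"delta_pos":[0,0,0],"angular":[0,0,-11.8],"fingers":-1}
    - {"delta_pos":[0,0,0],"angular":[0,0,-11.8],"fingers":-1}
    - {"delta_pos":[0,0,0],"angular":[0,0,-11.8],"fingers":-1}
    - {"delta_pos":[0,0,0],"angular":[0,0,-11.8],"fingers":-1}
    - {"delta_pos":[0,0,0],"angular":[0,0,-11.8],"fingers":-1}
    - {"delta_pos":[0,0,0],"angular":[0,0,-11.8],"fingers":-1}
    - {"delta_pos":[0,0,0],"angular":[0,0,-11.8],"fingers":-1}
    - {"delta_pos":[0,0,0],"angular":[0,0,-11.8],"fingers":-1}
    - {"delta_pos":[0,0,0],"angular":[0,0,-11.8],"fingers":-1}
    - {"delta_pos":[0,0,0],"angular":[0,0,-11.8],"fingers":-1}

```text
time: 40.45
eef_pos: [0.4145, -0.2351, 0.1261]
orientation: [[-0.936, 0.352, -0.0], [0.352, 0.936, -0.001], [-0.0, -0.001, -1.0]]
wrist_force: [0.6, 0.4, 0.2]
grip_width: 0.0858
grip_force: 0.0
```

```bash
python3 - <<'E'
from tins import *
s=station.sense();print(s["time"],s["eef_pos"],s["joints"][5])
plan(s["eef_pos"],s["orientation"],[([.415,-.2355,.0665],down(69.5))])
lane("top9")
E
```

```text
40.45 [ 0.41451734 -0.23512476  0.12605803] -1.7286543005487933
ang [-0.015, 0.002, -0.017] pos [-0.014, -0.003, 1.489] rows>= 1.4
in lane ((403.5086669921875, 185.8534698486328), (43.60110855102539, 15.649419784545898), 3.3664605617523193) (array([ 0.5791, -0.29  ]), array([137.8,  50.4]), 86.4)
in lane ((369.6624755859375, 183.65077209472656), (21.97275161743164, 15.703733444213867), 3.5763344764709473) (array([ 0.5865, -0.1825]), array([69.7, 50.6]), 86.2)
```

>>> move_arm:
  commands:
    - {"delta_pos":[0,0,0.8],"angular":[0,0,0],"fingers":-1}
    - {"delta_pos":[0,0,1.4],"angular":[0,0,0],"fingers":-1}
    - {"delta_pos":[0,0,1.49],"angular":[0,0,0],"fingers":-1}
    - {"delta_pos":[0,0,1.49],"angular":[0,0,0],"fingers":-1}

```text
time: 40.83
eef_pos: [0.4134, -0.2346, 0.0655]
orientation: [[-0.936, 0.352, -0.003], [0.352, 0.936, 0.0], [0.003, -0.001, -1.0]]
wrist_force: [0.5, -0.1, 0.5]
grip_width: 0.0855
grip_force: 0.0
```

>>> move_arm:
  commands:
    - {"delta_pos":[0,0,0],"angular":[0,0,0],"fingers":1}
    - {"delta_pos":[0,0,0],"angular":[0,0,0],"fingers":1}
    - {"delta_pos":[0,0,0],"angular":[0,0,0],"fingers":1}
    - {"delta_pos":[0,0,0],"angular":[0,0,0],"fingers":1}
    - {"delta_pos":[0,0,0],"angular":[0,0,0],"fingers":1}
    - {"delta_pos":[0,0,0],"angular":[0,0,0],"fingers":1}
    - {"delta_pos":[0,0,0],"angular":[0,0,0],"fingers":1}
    - {"delta_pos":[0,0,0],"angular":[0,0,0],"fingers":1}
    - {"delta_pos":[0,0,0],"angular":[0,0,0],"fingers":1}
  force: 50

```text
time: 41.58
eef_pos: [0.4147, -0.2354, 0.067]
orientation: [[-0.937, 0.35, 0.0], [0.35, 0.937, -0.002], [-0.001, -0.002, -1.0]]
wrist_force: [-1.0, -1.0, 5.8]
grip_width: 0.0072
grip_force: 51.4
```

>>> move_arm:
  commands:
    - {"delta_pos":[0,0,0],"angular":[0,0,1.2],"fingers":1}
    - {"delta_pos":[0,0,0],"angular":[0,0,2.4],"fingers":1}
    - {"delta_pos":[0,0,0],"angular":[0,0,3.6],"fingers":1}
    - {"delta_pos":[0,0,0],"angular":[0,0,4.8],"fingers":1}
    - {"delta_pos":[0,0,0],"angular":[0,0,6],"fingers":1}
    - {"delta_pos":[0,0,0],"angular":[0,0,7.2],"fingers":1}
    - {"delta_pos":[0,0,0],"angular":[0,0,8.4],"fingers":1}
    - {"delta_pos":[0,0,0],"angular":[0,0,9.6],"fingers":1}
    - {"delta_pos":[0,0,0],"angular":[0,0,10.8],"fingers":1}
    - {"delta_pos":[0,0,0],"angular":[0,0,12],"fingers":1}

```text
time: 42.42
eef_pos: [0.415, -0.2352, 0.0671]
orientation: [[-0.16, 0.987, 0.001], [0.987, 0.16, -0.001], [-0.001, 0.0, -1.0]]
wrist_force: [0.5, 1.5, 5.8]
grip_width: 0.0072
grip_force: 51.4
```

>>> move_arm:
  commands:
    - {"delta_pos":[0,0,0],"angular":[0,0,1],"fingers":1}
    - {"delta_pos":[0,0,0],"angular":[0,0,2],"fingers":1}
    - {"delta_pos":[0,0,0],"angular":[0,0,3],"fingers":1}
    - {"delta_pos":[0,0,0],"angular":[0,0,4],"fingers":1}
    - {"delta_pos":[0,0,0],"angular":[0,0,5],"fingers":1}
    - {"delta_pos":[0,0,0],"angular":[0,0,6],"fingers":1}
    - {"delta_pos":[0,0,0],"angular":[0,0,7],"fingers":1}
    - {"delta_pos":[0,0,0],"angular":[0,0,7.6],"fingers":1}
    - {"delta_pos":[0,0,0],"angular":[0,0,7.6],"fingers":1}

```text
time: 43.17
eef_pos: [0.4152, -0.2353, 0.067]
orientation: [[0.479, 0.878, 0.001], [0.878, -0.479, -0.001], [-0.001, 0.001, -1.0]]
wrist_force: [2.3, 2.1, 5.7]
grip_width: 0.0069
grip_force: 51.4
```

```bash
python3 - <<'E'
import station,numpy as np
s=station.sense();print(s["time"],s["eef_pos"],s["joints"][5],s["ft_torque"],s["grip_width"],s["orientation"].T@s["wrist_force"])
E
```

```text
43.1667 [ 0.41517334 -0.23527997  0.0670264 ] -0.0175755892904306 [ 0.4135748  -0.15362241 -0.00047842] 0.006922924236095451 [ 2.91790003  1.05451792 -5.71100008]
```

>>> move_arm:
  commands:
    - {"delta_pos":[0,0,0],"angular":[0,0,0.5],"fingers":1}
    - {"delta_pos":[0,0,0],"angular":[0,0,1],"fingers":1}

```text
time: 43.33
eef_pos: [0.4152, -0.2353, 0.067]
orientation: [[0.551, 0.834, 0.001], [0.834, -0.551, -0.002], [-0.001, 0.002, -1.0]]
wrist_force: [0.9, 1.7, 6.1]
grip_width: 0.0073
grip_force: 51.5
```

```bash
cat > k.py <<'E'
import station,numpy as np
s=station.sense();print(s["time"],np.round(s["eef_pos"],4),"j6",round(float(s["joints"][5]),4),"tz",s["ft_torque"].round(3),s["grip_width"],(s["orientation"].T@s["wrist_force"]).round(2),s["joint_torque"].round(3)[5])
E
python3 k.py
```

```text
43.3333 [ 0.4152 -0.2353  0.067 ] j6 0.0669 tz [ 0.361 -0.227  0.123] 0.007258327684167708 [ 1.94 -0.14 -6.08] -0.872
```

>>> move_arm:
  commands:
    - {"delta_pos":[0,0,0],"angular":[0,0,0.5],"fingers":1}
    - {"delta_pos":[0,0,0],"angular":[0,0,1],"fingers":1}
    - {"delta_pos":[0,0,0],"angular":[0,0,1.5],"fingers":1}

```text
time: 43.58
eef_pos: [0.4152, -0.2353, 0.0671]
orientation: [[0.656, 0.755, 0.001], [0.755, -0.656, -0.002], [-0.001, 0.002, -1.0]]
wrist_force: [1.7, 2.5, 5.7]
grip_width: 0.007
grip_force: 51.4
```

```bash
python3 k.py
```

```text
43.5833 [ 0.4152 -0.2353  0.0671] j6 0.198 tz [ 0.433 -0.239  0.1  ] 0.00695106836650548 [ 2.97 -0.33 -5.7 ] -0.74
```

>>> move_arm:
  commands:
    - {"delta_pos":[0,0,0],"angular":[0,0,0.5],"fingers":1}
    - {"delta_pos":[0,0,0],"angular":[0,0,1],"fingers":1}

```text
time: 43.75
eef_pos: [0.4152, -0.2354, 0.0671]
orientation: [[0.718, 0.696, 0.001], [0.696, -0.718, -0.002], [-0.001, 0.002, -1.0]]
wrist_force: [2.5, 3.2, 7.5]
grip_width: 0.0072
grip_force: 71.1
```

```bash
python3 k.py
```

```text
43.75 [ 0.4152 -0.2354  0.0671] j6 0.2842 tz [ 0.579 -0.263  1.349] 0.007248442416165258 [ 4.   -0.59 -7.47] 0.492
```

>>> move_arm:
  commands:
    - {"delta_pos":[0,0,0],"angular":[0,0,0.5],"fingers":1}
    - {"delta_pos":[0,0,0],"angular":[0,0,1],"fingers":1}

```text
time: 43.92
eef_pos: [0.4152, -0.2354, 0.0672]
orientation: [[0.774, 0.633, 0.001], [0.633, -0.774, -0.002], [-0.001, 0.002, -1.0]]
wrist_force: [1.8, 4.6, 9.6]
grip_width: 0.0075
grip_force: 121.4
```

```bash
python3 k.py
```

```text
43.9167 [ 0.4152 -0.2354  0.0672] j6 0.3698 tz [ 0.82  -0.203  2.615] 0.007529022284732183 [ 4.29 -2.34 -9.65] 1.759
```

>>> move_arm:
  commands:
    - {"delta_pos":[0,0,0],"angular":[0,0,0.5],"fingers":1}
    - {"delta_pos":[0,0,0],"angular":[0,0,1],"fingers":1}

```text
time: 44.08
eef_pos: [0.4152, -0.2355, 0.0673]
orientation: [[0.825, 0.566, 0.0], [0.566, -0.825, -0.003], [-0.002, 0.003, -1.0]]
wrist_force: [1.1, 5.5, 11.5]
grip_width: 0.0075
grip_force: 179.5
```

```bash
python3 k.py
```

```text
44.0833 [ 0.4152 -0.2355  0.0673] j6 0.4552 tz [ 0.932 -0.225  4.019] 0.007528572041480032 [  4.02  -3.89 -11.49] 3.201
```

>>> move_arm:
  commands:
    - {"delta_pos":[0,0,0],"angular":[0,0,-1],"fingers":1}
    - {"delta_pos":[0,0,0],"angular":[0,0,-2.1],"fingers":1}
    - {"delta_pos":[0,0,0],"angular":[0,0,-2.1],"fingers":1}

```text
time: 44.33
eef_pos: [0.4152, -0.2354, 0.0671]
orientation: [[0.707, 0.708, 0.001], [0.708, -0.707, -0.002], [-0.001, 0.002, -1.0]]
wrist_force: [2.0, 2.6, 7.1]
grip_width: 0.0069
grip_force: 62.8
```

```bash
python3 k.py
```

```text
44.3333 [ 0.4152 -0.2354  0.0671] j6 0.2686 tz [ 0.453 -0.188  1.091] 0.006908179196410888 [ 3.31 -0.42 -7.07] -0.805
```

>>> move_arm:
  commands:
    - {"delta_pos":[0,0,0],"angular":[0,0,0],"fingers":-1}
    - {"delta_pos":[0,0,0],"angular":[0,0,0],"fingers":-1}
    - {"delta_pos":[0,0,0],"angular":[0,0,0],"fingers":-1}
    - {"delta_pos":[0,0,0],"angular":[0,0,0],"fingers":-1}
    - {"delta_pos":[0,0,0],"angular":[0,0,0],"fingers":-1}
    - {"delta_pos":[0,0,0],"angular":[0,0,0],"fingers":-1}
    - {"delta_pos":[0,0,-1],"angular":[0,0,0],"fingers":-1}
    - {"delta_pos":[0,0,-2],"angular":[0,0,0],"fingers":-1}
    - {"delta_pos":[0,0,-3],"angular":[0,0,0],"fingers":-1}
    - {"delta_pos":[0,0,-4],"angular":[0,0,0],"fingers":-1}

```text
time: 45.17
eef_pos: [0.414, -0.2348, 0.2282]
orientation: [[0.713, 0.701, -0.001], [0.701, -0.713, -0.001], [-0.001, 0.0, -1.0]]
wrist_force: [0.8, -1.1, -0.6]
grip_width: 0.0854
grip_force: 0.0
```

```bash
python3 - <<'E'
from tins import *
s=station.sense();print(s["time"],s["eef_pos"])
plan(s["eef_pos"],s["orientation"],[([.40,.2,.28],s["orientation"])])
E
```

```text
45.1667 [ 0.41402739 -0.23477763  0.22823131]
ang [0.0, 0.0, 0.0] pos [7.367, -7.998, -1.304] rows>= 10.5
```

>>> move_arm:
  commands:
    - {"delta_pos":[7.3,-8,-1.3],"angular":[0,0,0],"fingers":-1}
    - {"delta_pos":[7.3,-8,-1.3],"angular":[0,0,0],"fingers":-1}
    - {"delta_pos":[7.3,-8,-1.3],"angular":[0,0,0],"fingers":-1}
    - {"delta_pos":[7.3,-8,-1.3],"angular":[0,0,0],"fingers":-1}
    - {"delta_pos":[7.3,-8,-1.3],"angular":[0,0,0],"fingers":-1}
    - {"delta_pos":[7.3,-8,-1.3],"angular":[0,0,0],"fingers":-1}
    - {"delta_pos":[7.3,-8,-1.3],"angular":[0,0,0],"fingers":-1}
    - {"delta_pos":[7.3,-8,-1.3],"angular":[0,0,0],"fingers":-1}
    - {"delta_pos":[7.3,-8,-1.3],"angular":[0,0,0],"fingers":-1}
    - {"delta_pos":[7.3,-8,-1.3],"angular":[0,0,0],"fingers":-1}

```text
time: 46.0
eef_pos: [0.3984, 0.1804, 0.2761]
orientation: [[0.713, 0.701, 0.0], [0.701, -0.713, -0.001], [-0.001, 0.001, -1.0]]
wrist_force: [2.1, -0.1, -0.4]
grip_width: 0.0854
grip_force: 0.0
```

```bash
python3 - <<'E'
from tins import *
lane("topE");t=load("topE")
for c in blobs(t,(405,210,462,255),lambda h:(h[...,2]>150)&(h[...,1]<90),100): print("sblock",rect(t,c,.082))
for c in blobs(t,(316,215,358,255),lambda h:(h[...,2]>90)&(h[...,1]<75),100): print("bench",rect(t,c,.026))
for c in blobs(t,(316,215,358,255),lambda h:((h[...,2]<75)|((h[...,2]>90)&(h[...,1]<75))),300): print("pad",rect(t,c,.004))
cv2.imwrite("pics/end.png",cv2.resize(t["frame"][160:260,300:460,::-1],None,fx=5,fy=5,interpolation=cv2.INTER_CUBIC))
E
```

```text
in lane ((403.509521484375, 185.8387908935547), (43.60110855102539, 15.649418830871582), 3.3664605617523193) (array([ 0.5791, -0.29  ]), array([137.8,  50.4]), 86.4)
in lane ((369.6871337890625, 183.65174865722656), (22.004716873168945, 15.720563888549805), 3.5035314559936523) (array([ 0.5865, -0.1825]), array([69.7, 50.7]), 86.2)
sblock (array([ 0.4374, -0.3858]), array([121.4,  61.8]), 79.0)
bench (array([ 0.4299, -0.0705]), array([74.6, 56.3]), 78.9)
pad (array([ 0.4332, -0.0673]), array([119.2,  89.5]), 75.6)
```

View pics/end.png

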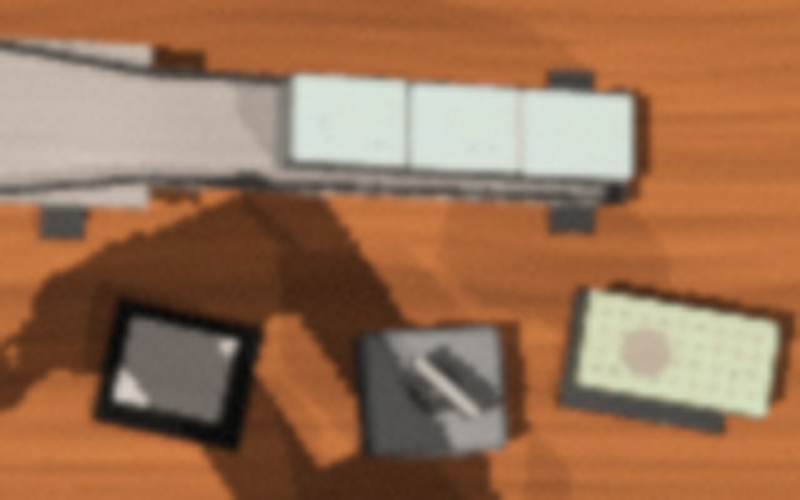

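```bash
python3 - <<'E'
from tins import *
t=load("topE")
for x in(0,.076,.152,.228): print(x,proj(t,LO+LX*x+LZ*.046).round(2))
print(cv2.cvtColor(t["frame"],cv2.COLOR_RGB2HSV)[178:190:3,355:430,2])
g=station.grab_frame("scene");f=g["frame"]
for c in blobs(g,(215,190,310,260),lambda h:(h[...,2]>215)&(h[...,1]<40),30): print("scene",cv2.minAreaRect(c))
for x in(0,.076,.152,.228): print(x,proj(g,LO+LX*x+LZ*.046).round(2))
V=cv2.cvtColor(f,cv2.COLOR_RGB2HSV)[...,2]
for o in(-.01,.01): print([int(V[tuple(proj(g,LO+LX*x+LZ*.046+LY*o).round().astype(int)[::-1])]) for x in np.arange(.0,.24,.003)])
E
```

```text
0 [425.47 187.01]
0.076 [403.23 185.92]
0.152 [380.53 184.81]
0.228 [357.35 183.68]
[[145 129 130 162 206 224 227 226 227 227 227 226 227 227 227 226 228 226
  227 225 225 225 226 225 224 215 182 202 221 225 224 223 223 223 222 222
  220 220 218 218 217 215 216 213 209 207 204 198 186 182 190 197 194 188
  181 180 177 176 170 156 147 140 135 134 157 160 152 138 128 129 139 138
  135 166 184]
 [145 131 131 168 211 224 226 226 226 226 226 226 225 226 227 226 227 227
  226 227 227 226 225 224 224 214 194 208 224 226 227 226 226 227 226 226
  225 227 226 226 226 227 226 226 225 225 223 221 211 212 221 226 227 226
  226 227 227 226 227 226 227 227 226 225 226 225 224 225 225 225 208 153
  108 102 122]
 [145 132 135 173 212 225 226 227 223 219 222 226 226 226 227 226 227 227
  227 226 226 226 225 223 223 215 192 207 224 226 227 226 227 227 227 226
  227 225 227 226 226 227 226 226 225 225 224 220 210 209 221 226 227 227
  226 227 226 226 225 226 227 226 226 226 226 227 226 224 223 224 208 148
  101  94 112]
 [143 130 134 174 212 225 227 227 227 225 221 223 226 226 226 227 227 226
  226 227
[... 732 characters left out ...]
 227, 227, 228, 227, 224, 189, 211, 225, 225, 225, 224, 223, 222, 220, 222, 219, 220, 222, 221, 220, 220, 222, 222, 222, 222, 222, 222, 223, 223, 224, 217, 201, 201, 226, 228, 227, 228, 229, 229, 229, 226, 230, 229, 229, 229, 226, 230, 229, 227, 230, 229, 229, 230, 229, 230, 228, 154, 55, 76, 129, 114]
[205, 229, 229, 229, 230, 229, 229, 230, 229, 229, 230, 229, 229, 230, 228, 228, 229, 228, 227, 227, 226, 226, 226, 225, 220, 171, 223, 222, 222, 222, 222, 222, 222, 223, 222, 222, 222, 222, 222, 222, 222, 222, 222, 223, 223, 225, 225, 225, 226, 220, 187, 201, 227, 228, 228, 228, 229, 230, 229, 230, 230, 228, 229, 230, 229, 229, 229, 229, 230, 230, 229, 229, 229, 230, 225, 149, 29, 29, 57, 57]
```

```bash
python3 -c "
import station;print(station.job_done())"
```

```text
the job is handed in; nothing more can be done
None
```

The job is handed in: the bench block lies on its pad about 2–3 mm off centre, the soldering block is centred and in line on the bar, all three tins are queued against the stop with no measurable gap, and the timer key was wound last, up to its stop.

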